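# Press a nozzle block home with the ratchet clamp

### The arm

A 7-joint arm with a two-finger parallel gripper is mounted at the origin on the work surface. World frame = base frame: x ahead of the robot, y to its left, z up, the work surface at z = 0. Lengths are in m, angles in degrees, forces in N, time in s.
With the tool pointing down it reaches from about 0.4 to 0.9 m from the base axis. Payload 5.5 kg.
Tool frame: the origin (TCP) lies between the finger pads; the fingertips stand 17 mm ahead of it and the grasp point (between the pads) lies 2 mm behind it; z points along the fingers, x is the direction in which the jaws open and shut, and the axes are right-handed (so a half turn about z gives the same grasp; the last joint's range is limited). The gripper opens to 92 mm and grips with 3 to 60 N. Pads are 19 mm wide; open, the fingers measure 130 mm over their backs; the gripper's body (75 mm by 190 mm) begins 47 mm behind the grasp point.
Start: joints at [85.268, 28.699, -24.465, 88.831, 12.651, 65.22, -12.049], TCP at [0.22, -0.612, 0.244] pointing down, gripper open.
Joint ranges: [-164.97, 164.97], [-17.58, 116.51], [-87.97, 89.64], [11.32, 138.91], [-80.73, 260.73], [10.89, 115.49], [-147.41, 147.41]. Speed limits (degrees/s): [147.25, 147.25, 180, 180, 180, 180, 180].

### API

Orientations are given as a 3x3 rotation matrix whose columns are the frame's x, y, z axes.
In Python, from plant import ctrl gives the robot as it stands.
- The arm moves only by the tool carry_out, never from a script. Its argument "motion" is a list of rows, each a list of 7 numbers: the turn, a rotation vector about the tool's x, y, z in degrees, then the shift along the tool's x, y, z in mm, then the opening, from 0 (shut) to 1 (fully open). A call has 1 to 8 rows; each row shifts and turns the commanded pose from where the row before left it, along the tool's axes as they then stand; what a row does not reach is not made up. A row lasts 1/10 s, in which the tool goes at most 50 mm and 8.59 degrees, less where a joint would pass 70% of its speed; a pose out of reach is approached as far as the arm can. A call with a gripper value outside its range is refused whole. The fingers move at their own pace and stop on an object; "squeeze" is the grip in N (left out, the last holds). Time passes only in rows, so rows that do not move let the fingers close. It gives the time, the measured TCP pose, the force and the opening at its end, in the units of the state.
- ctrl.get_obs(): the state, without advancing time (a new reading comes with each control period).
- ctrl.capture(name): name is "scene" or "top" or "wrist"; returns the picture (480x640x3 uint8, red, green, blue); there is no depth.
- ctrl.camera_params(name): a dict with "camera_matrix" (3x3 intrinsics, pixels), "rvec" (rotation vector, rad) and "tvec" (3), from world to camera coordinates, as OpenCV has them. Camera axes: x right, y down, z forward; pixel columns grow to the right and rows downward; lengths in m; the calibration is good to about 2 mm. The wrist camera is an equidistant fisheye: a pixel r from the principal point sees the ray r / f radians off the axis. A picture is of the moment at which its call begins: read the wrist's pose just before it. camera_params takes no time and is no camera call; for the wrist camera it gives the pose at the moment of the call.
- ctrl.sign_off(): hands the job in, once; it reports no verdict.
The state is a dict: "time_s": time; "joint_pos": joint angles; "joint_vel": joint speeds; "joint_efforts": joint torques, N m; "tool_pos": TCP position; "ee_rot": TCP orientation; "contact_force": force on the tool from outside, world axes, zero at the start; "ft_torque": the same for the moment, N m; "opening": finger opening in m.
Only numpy, scipy, OpenCV 4.12 (cv2) and the standard library are available. Lean on these libraries where they do the work, as an engineer would, in place of code of your own. Each camera call takes 0.05 s, during which the arm holds its last target.

### The job

Set the aluminium nozzle block down in the channel of the bench ratchet clamp, flat on its bed between the jaw and the carrier with its nozzles towards the carrier, and let go of it. Then pump the clamp's trigger until the jaw has pressed the block fully and firmly home against the carrier's stop; let the clamp do the pushing, not the hand, and ease off as soon as the trigger goes hard before the end of its stroke, so that the block is not over-pressed. Then press the release paddle so that the jaw runs all the way back, leaving the block home in the carrier and the other things on the bench alone.

Things in the scene. Friction and masses are not known exactly. Their poses are not given: they have to be found in the camera images.
- clamp: dark steel bed of the bench ratchet clamp, bolted down: 300 mm long (x -165 to 135), 100 wide, top 12 mm over the bench. Origin on the bench under the channel's axis; +x is the way the jaw advances, to the carrier; z up. At x -5 to 45 two rails 16 mm high, 49 mm apart, make a channel along x; rails and carrier stay below 45 mm over the bench
- load_spot (a point): point on the bed (12 mm over the bench) in the middle of the channel where the block's underside centre is to be set, x = 19 in the clamp's frame; up to 6 mm early or 6 mm late along x is still fine, 2 mm either way across
- nozzle_block: loose aluminium block, 40 (x) by 44 (y) by 36 mm high, 0.14 to 0.28 kg, with a grip fin on top and three steel nozzles 12 mm long on its +x face. Origin under its centre, z up
- block_fin (a point): middle of the block's grip fin, 50 mm over its underside; the fin is 12 mm thick (across y), 30 mm long (along x) and stands from 36 to 62 mm over the underside: grip it across its thickness from above
- block_nose (a point): centre of the block's +x (nozzle) face, 18 mm over its underside
- carrier: steel carrier bolted on the bed at the channel's end, x = 76 to 90 in the clamp's frame (differs each time), same axes. Origin on the bed under its stop face, which the block's nozzle face must meet; nozzles pass between its two posts. Lead-in walls start at x = -31; one is a sprung cheek: pushing the block in takes 5 to 15 N, then it stays in by friction
- jaw_face (a point): centre of the jaw's rubber pushing face (36 by 30 mm), 18 mm over the bed; at x = -6 in the clamp's frame when the jaw is fully back. The rubber gives 1 mm per 14 N
- jaw (a joint): how far the jaw has advanced, m; 0 = fully back, at most 0.070. The block is home at 0.042 to 0.056 (carrier's x in the clamp's frame less 34 mm) plus the rubber's give of 1 to 2 mm. A ratchet of 10 mm pitch holds it after each stroke (9, 19, 29, 39, 49 mm); a 3 to 4 N spring runs it back when the release is pressed
- trigger_pad (a point): top middle of the black trigger pad (50 mm long, 26 wide), end of a lever sloping up away from the jaw: 108 mm over the bench at x = -135, y = -9 in the clamp's frame at rest; 56 to 60 mm over the bench at x = -140 at the end of its stroke. Press it down from above with closed fingertips; a spring brings it up again
- trigger (a joint): trigger angle, rad; 0 = at rest (up), 0.62 = end of stroke (hard stop). Full strokes, each with a full return, take the jaw to 13, 23, 33, 43, 53 mm. Pressing takes 2 to 13 N while the jaw moves; it stiffens steeply when the block is home (maybe early in a stroke), or at the end of stroke. The block takes about 1.9 times the press beyond 5 N; 12 N seats it, over 40 N is over-pressing
- release_pad (a point): top middle of the black release paddle (34 by 34 mm) on an arm reaching out at the clamp's +y side, 42 mm over the bench, at x = -97, y = 105 in the clamp's frame at rest. Pressing it straight down 14 mm, to its stop, with 1 to 6 N frees the jaw; keep it down about half a second
- release (a joint): release angle, rad; 0 = at rest (pawl engaged), 0.36 = fully pressed; the jaw is free above about 0.27; springs back
- nozzle_pot: open steel cup, 60 mm across, 45 mm high; origin under its centre. Leave alone
- spare_nozzle: single loose steel piping nozzle, a cone 26 mm across and 36 mm high, standing on the bench; origin under its centre. Leave alone
- scraper: spatula with a white handle lying on the bench; origin under its middle. Leave alone
- pastry_brush: wooden pastry brush lying on the bench; origin under its middle. Leave alone
- bowl: steel bowl 150 mm across, 60 mm high; origin under its centre. Leave alone
- sugar_jar: white jar with a steel lid, 80 mm across, 110 mm high; origin under its centre. Leave alone
Things that resemble listed ones, but are neither listed nor needed, are in the scene too. What is shaped like the nozzle_block but blue or orange is not meant.

How it is judged (in metres and radians):
On the way, in this order (a step that is already met when the one before it is completed fails the run):
1. the block is set down flat in the channel and let go (x of nozzle_block in the frame of clamp between 0.004 and 0.04 m and y of nozzle_block in the frame of clamp between -0.006 and 0.006 m and z of nozzle_block in the frame of clamp below 0.0145 m and x of block_nose in the frame of clamp above 0.02 m and contact force between the fingers and nozzle_block below 0.3 N), for 0.2 s.
2. the jaw, advanced by its trigger, has pressed the block home (face within 2.5 mm of the stop) and firmly (12 N or more) (x of block_nose in the frame of carrier above -0.0025 m and y of block_nose in the frame of carrier between -0.004 and 0.004 m and angle between nozzle_block's own z axis and vertical below 0.1 rad and value of joint jaw above 0.034 m and contact force between jaw and nozzle_block above 12 N), for 0.1 s.
At the end, for the whole second after the job is handed in: the block stands upright (within 0.1 rad) in the carrier with its nozzle face within 2.5 mm of the stop and within 4 mm of the middle, at rest; the jaw is back within 4 mm of its start; trigger and release are up (within 0.05 rad) (x of block_nose in the frame of carrier above -0.0025 m and y of block_nose in the frame of carrier between -0.004 and 0.004 m and angle between nozzle_block's own z axis and vertical below 0.1 rad and value of joint jaw below 0.004 m and value of joint each of trigger, release below 0.05 rad and linear speed of nozzle_block below 0.01 m/s); the robot touches nothing.
It fails at once if the block is over-pressed by the jaw (more than 40 N) (contact force between jaw and nozzle_block above 40 N).
It fails at once if the trigger is forced (more than 40 N) (contact force between the arm and trigger above 40 N).
It fails at once if the jaw is pushed by hand (contact force between the arm and jaw above 5 N).
It fails at once if the block is pushed into the carrier by hand (more than 19 mm past the start of its walls) (contact force between the arm and nozzle_block above 1 N and x of block_nose in the frame of carrier above -0.012 m and z of nozzle_block in the frame of carrier below 0.01 m).
It fails at once if another thing on the bench is moved more than 30 mm (distance of any of nozzle_pot, spare_nozzle, scraper, pastry_brush, bowl, sugar_jar from where it was at the start of the episode above 0.03 m).
It also fails if it takes over 67 s, if anything falls off the work surface, if the arm or the gripper's body presses on something with over 40 N, if the wrist force passes 120 N, or if a joint passes its speed limit or range.

## Working session

There is one attempt and no reset: what is moved stays moved. The work goes in short steps, Python scripts to look and compute and a tool call to move; the robot and the scene stay as the last step left them, time stands still between calls to the robot, and variables do not carry over. Pictures are saved under pics/ and viewed, and the job is handed in when it is done.

Besides the shell and the picture viewer there is one more tool, called after "Emit:" in YAML: its name, and indented under it one key for each argument. carry_out: Moves the arm, as the interface text tells. Its arguments: {"type":"object","properties":{"motion":{"type":"array","items":{"type":"array","items":{"type":"number"}}},"squeeze":{"type":"number"}},"required":["motion"]}

```bash
ls; mkdir -p pics; python3 - <<'E'
from plant import ctrl
import cv2
o=ctrl.get_obs()
for k,v in o.items(): print(k,v)
for n in ("scene","top","wrist"):
    print(n,ctrl.camera_params(n))
    cv2.imwrite(f"pics/{n}0.png",ctrl.capture(n)[:,:,::-1])
E
```

```text
pics
time_s 0.0
joint_pos [ 85.26747661  28.75590599 -24.45189506  88.89299473  12.65210924
  65.21849893 -12.04757003]
joint_vel [ 0.12878777  0.01488111 -0.01191911 -0.02939444  0.03049239  0.07815654
 -0.04036413]
joint_efforts [-1.49851935e-04 -5.66590440e+01 -5.81540376e+00 -2.79110759e+01
 -6.84367935e-02  3.07571457e-02  1.45962317e-04]
tool_pos [ 0.22002575 -0.61090669  0.24264207]
ee_rot [[ 3.39019403e-01 -9.40779172e-01 -6.28398181e-04]
 [-9.40777287e-01 -3.39019982e-01  1.88374311e-03]
 [-1.98522582e-03 -4.74427277e-05 -9.99998028e-01]]
contact_force [-0.2461067  -0.41228356 -0.41362065]
ft_torque [-0.05479497  0.0723896  -0.0121694 ]
opening 0.09150942823997071
scene {'camera_matrix': array([[494.8288388 ,   0.        , 324.3666696 ],
       [  0.        , 494.8288388 , 233.94437833],
       [  0.        ,   0.        ,   1.        ]]), 'rvec': array([ 2.35155008,  0.98825175, -0.33616727]), 'tvec': array([-0.40437486, -0.19215509,  1.40628357])}
top {'camera_matrix': array([[445.99580569,   0.        , 311.72478688],
       [  0.        , 445.99580569, 241.21211838],
       [  0.        ,   0.        ,   1.        ]]), 'rvec': array([ 2.14578709, -2.09276548,  0.20487454]), 'tvec': array([0.05831035, 0.53506628, 1.05858383])}
wrist {'camera_matrix': array([[371.64829954,   0.        , 313.98832604],
       [  0.        , 371.64829954, 239.5734568 ],
       [  0.        ,   0.        ,   1.        ]]), 'rvec': array([-2.38186489,  1.67371407,  0.23011871]), 'tvec': array([-0.6499761 , -0.03357702,  0.39048165])}
```

View pics/scene0.png

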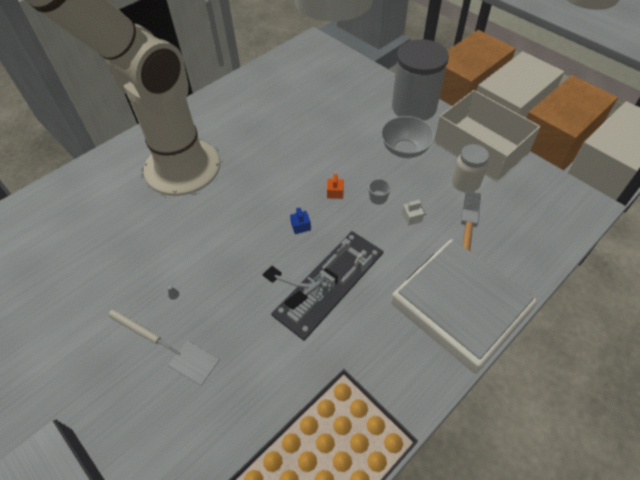

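View pics/top0.png

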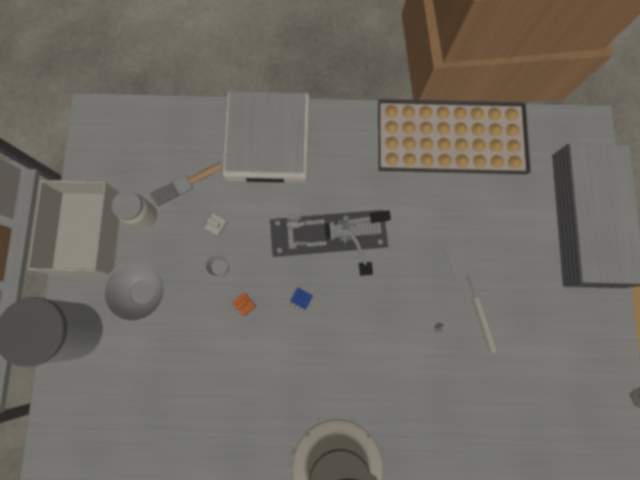

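View pics/wrist0.png

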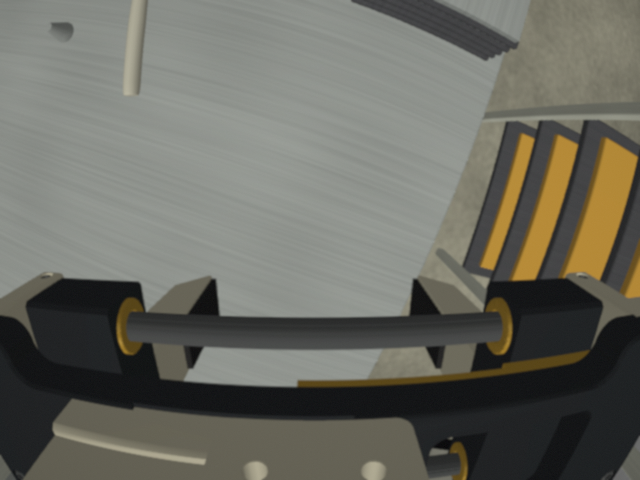

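Candidates for the nozzle block: white/silver one at top (215,225) / scene (413,211); blue one at top (301,298) / scene (300,221); orange one at top (244,304) / scene (335,187). By the description it is the uncoloured one; I'll check it in close crops.

```bash
python3 - <<'E'
import cv2, numpy as np
t=cv2.imread("pics/top0.png"); s=cv2.imread("pics/scene0.png")
a=cv2.resize(t[200:250,190:240],(390,390),interpolation=cv2.INTER_CUBIC)
b=cv2.resize(s[185:235,385:435],(390,390),interpolation=cv2.INTER_CUBIC)
cv2.imwrite("pics/blk.png",np.hstack([a,b]))
cv2.imwrite("pics/clampT.png",cv2.resize(t[195:285,260:400],None,fx=5.6,fy=5.6,interpolation=cv2.INTER_CUBIC))
cv2.imwrite("pics/clampS.png",cv2.resize(s[225:345,255:395],None,fx=5,fy=5,interpolation=cv2.INTER_CUBIC))
E
```

```text
(no output)
```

View pics/blk.png

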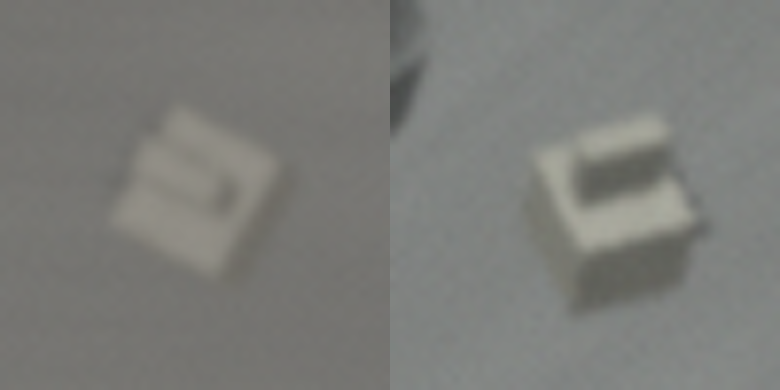

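View pics/clampT.png

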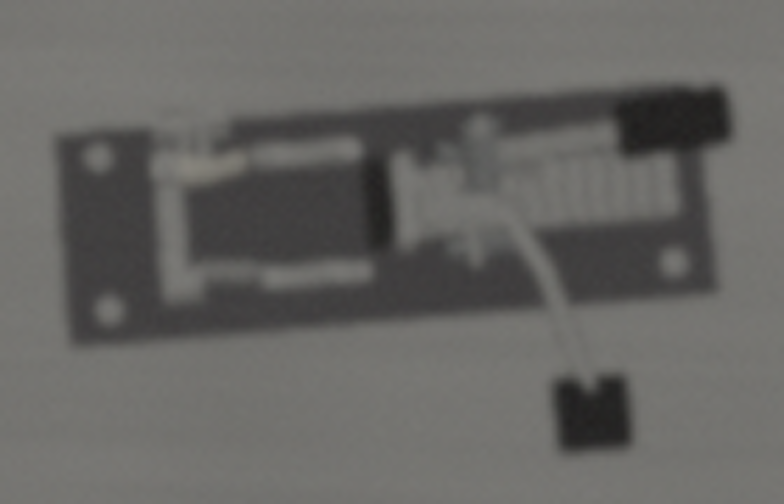

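View pics/clampS.png

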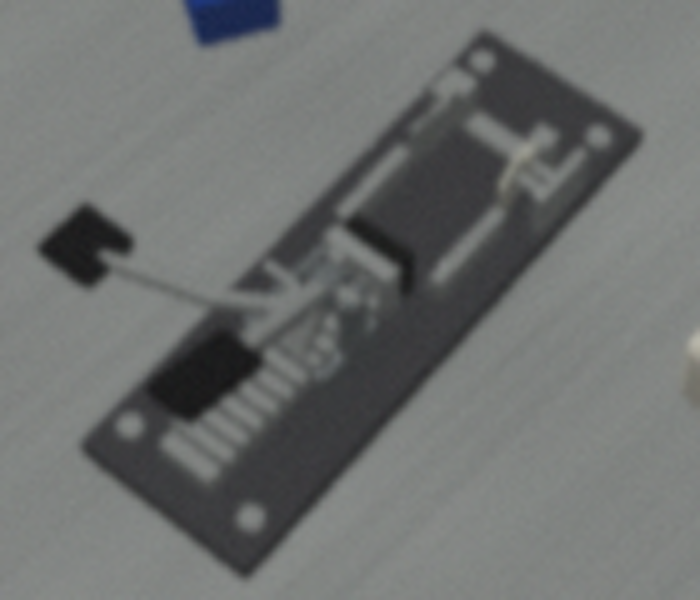

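```bash
cat > h.py <<'E'
import numpy as np, cv2
from plant import ctrl
def cam(n):
    p=ctrl.camera_params(n); R=cv2.Rodrigues(np.array(p['rvec'],float))[0]; return n,np.array(p['camera_matrix']),R,np.array(p['tvec'],float)
def ray(c,px):
    n,K,R,t=c; px=np.atleast_2d(np.array(px,float))
    x=(px[:,0]-K[0,2])/K[0,0]; y=(px[:,1]-K[1,2])/K[1,1]
    if n=='wrist':
        r=np.hypot(x,y); s=np.where(r>1e-9,np.sin(r)/np.maximum(r,1e-9),1); d=np.c_[x*s,y*s,np.cos(r)]
    else: d=np.c_[x,y,np.ones_like(x)]
    return -R.T@t, d@R
def plane(c,px,z):
    o,d=ray(c,px); return o+d*((z-o[2])/d[:,2])[:,None]
def proj(c,P):
    n,K,R,t=c; q=np.atleast_2d(P)@R.T+t
    if n=='wrist':
        h=np.hypot(q[:,0],q[:,1]); th=np.arctan2(h,q[:,2]); k=th/np.maximum(h,1e-9); u=q[:,:2]*k[:,None]
    else: u=q[:,:2]/q[:,2:]
    return u*[K[0,0],K[1,1]]+K[:2,2]
def tri(c1,p1,c2,p2):
    o1,d1=ray(c1,p1);o2,d2=ray(c2,p2);out=[]
    for a,b in zip(d1,d2):
        A=np.c_[a,-b]; s=np.linalg.lstsq(A,o2-o1,rcond=None)[0]; p=o1+a*s[0];q=o2+b*s[1]; out.append(np.r_[(p+q)/2,np.linalg.norm(p-q)])
    return np.array(out)
def snap(n,f):
    c=cam(n); im=ctrl.capture(n)[:,:,::-1].copy(); cv2.imwrite(f"pics/{f}.png",im); np.savez(f"pics/{f}.npz",K=c[1],R=c[2],t=c[3]); return c,im
def load(n,f):
    d=np.load(f"pics/{f}.npz"); return (n,d['K'],d['R'],d['t']),cv2.imread(f"pics/{f}.png")
def totool(dP,R=None):
    R=np.array(ctrl.get_obs()['ee_rot']) if R is None else R; return R.T@np.array(dP)*1000
np.set_printoptions(precision=4,suppress=True)
E
python3 - <<'E'
from h import *
T=cam('top');S=cam('scene');W=cam('wrist')
o=ctrl.get_obs(); R=np.array(o['ee_rot'])
print("wristcam in tool",R.T@(-W[2].T@W[3]-o['tool_pos']), "axes\n",R.T@W[2].T)
print("cams",-T[2].T@T[3],-S[2].T@S[3])
t=cv2.imread('pics/top0.png'); s=cv2.imread('pics/scene0.png')
cr=np.array([[58,137],[700,88],[717,292],[73,347]])/5.6+[260,195]
print("bed T",plane(T,cr,.012))
cs=np.array([[485,30],[83,447],[247,577],[640,135]])/5+[255,225]
print("bed S",plane(S,cs,.012))
b=np.array([[178,105],[278,160],[218,275],[112,220]])/7.8+[190,200]
print("blk T",plane(T,b,.036))
b=np.array([[540,155],[695,215],[580,245]])-[390,0]; b=b/7.8+[385,185]
print("blk S",plane(S,b,.036))
f=np.array([[150,150],[215,195]])/7.8+[190,200]
print("fin T",plane(T,f,.062))
tp=np.array([[672,122],[592,413]])/5.6+[260,195]; ts=np.array([[205,377],[87,245]])/5+[255,225]
print("pads",tri(T,tp,S,ts), plane(T,tp[:1],.108),plane(S,ts[:1],.108),plane(T,tp[1:],.042),plane(S,ts[1:],.042))
E
```

```text
wristcam in tool [ 0.0008 -0.0724 -0.1417] axes
 [[ 1.     -0.0004  0.0006]
 [ 0.0003  0.9633  0.2684]
 [-0.0006 -0.2684  0.9633]]
cams [0.3199 0.0682 1.1416] [ 0.9929 -0.3819  1.023 ]
bed T [[ 0.5963  0.181   0.012 ]
 [ 0.6274 -0.1179  0.012 ]
 [ 0.5306 -0.125   0.012 ]
 [ 0.4976  0.1699  0.012 ]]
bed S [[ 0.5033  0.1725  0.012 ]
 [ 0.5376 -0.1243  0.012 ]
 [ 0.6355 -0.114   0.012 ]
 [ 0.6009  0.1806  0.012 ]]
blk T [[0.6025 0.3263 0.036 ]
 [0.5848 0.2924 0.036 ]
 [0.5459 0.3095 0.036 ]
 [0.5633 0.3451 0.036 ]]
blk S [[0.5515 0.3139 0.036 ]
 [0.6031 0.3304 0.036 ]
 [0.5849 0.2945 0.036 ]]
fin T [[0.5808 0.3281 0.062 ]
 [0.5666 0.3064 0.062 ]]
pads [[ 0.5884 -0.0902  0.101   0.0021]
 [ 0.4706 -0.0632  0.0375  0.0032]] [[ 0.586 -0.09   0.108]] [[ 0.592  -0.0915  0.108 ]] [[ 0.4691 -0.064   0.042 ]] [[ 0.4739 -0.0634  0.042 ]]
```

The top crop shows the plain aluminium block with its fin running down-right (image ~(215,225)). The scene crop (413,211) shows a dark nozzle stub on its right side, so the nozzles point up-left in the top view, towards +x/+y world. The clamp lies at about (0.566, 0.028) with its +x near yaw 96°. I'll move to a wrist view of it.

Emit:
carry_out:
  motion:
    - [0,0,-8.5,0,0,0,1]
    - [0,0,-8.5,0,0,0,1]
    - [0,0,-8.5,0,0,0,1]
    - [0,0,-8.5,0,0,0,1]
    - [0,0,-8.5,0,0,0,1]
    - [0,0,0,0,-45,-2,1]
    - [0,0,0,0,-45,-2,1]
    - [0,0,0,0,-45,-2,1]

```text
time_s: 0.95
tool_pos: [0.2833, -0.4905, 0.2492]
ee_rot: [[0.885, -0.466, 0.0], [-0.466, -0.885, 0.001], [-0.0, -0.001, -1.0]]
contact_force: [0.4, 0.7, 0.1]
opening: 0.0918
```

Emit:
carry_out:
  motion:
    - [0,0,0,0,-45,-2,1]
    - [0,0,0,0,-45,-2,1]
    - [0,0,0,0,-45,-2,1]
    - [0,0,0,0,-45,-2,1]
    - [0,0,0,0,-45,-2,1]
    - [0,0,0,0,-45,-2,1]
    - [0,0,0,0,-45,-2,1]
    - [0,0,0,0,-45,-2,1]

```text
time_s: 1.75
tool_pos: [0.4507, -0.1716, 0.2659]
ee_rot: [[0.885, -0.465, 0.0], [-0.465, -0.885, -0.001], [0.0, 0.001, -1.0]]
contact_force: [0.4, -0.6, 0.3]
opening: 0.0918
```

Emit:
carry_out:
  motion:
    - [0,0,0,5,-50,0,1]
    - [0,0,0,5,-50,0,1]
    - [0,0,0,0,-30,0,1]
    - [0,0,0,0,0,0,1]

```text
time_s: 2.15
tool_pos: [0.5209, -0.0572, 0.2661]
ee_rot: [[0.889, -0.457, 0.002], [-0.457, -0.889, 0.003], [0.0, -0.004, -1.0]]
contact_force: [-0.3, -0.2, -0.6]
opening: 0.0915
```

```bash
python3 - <<'E'
from h import *
o=ctrl.get_obs(); print(o['time_s'],o['tool_pos'],o['contact_force'],o['joint_pos'])
snap('wrist','w1')
E
```

```text
2.15 [ 0.5209 -0.0572  0.2661] [-0.2656 -0.1858 -0.613 ] [ 45.5739  19.1429 -50.9286 104.9075  16.3205  63.5874 -38.3493]
```

View pics/w1.png

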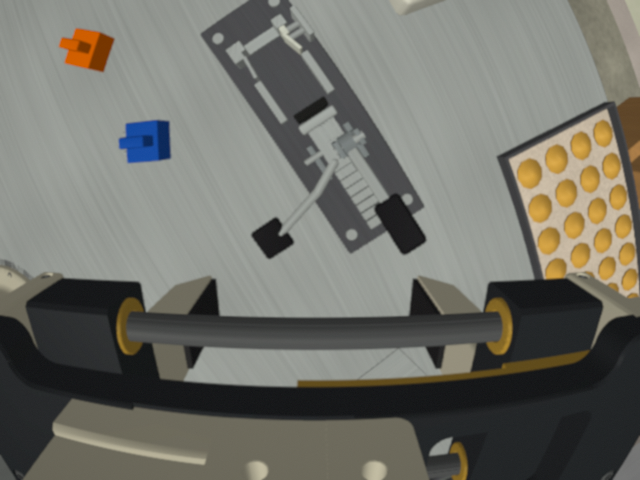

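The wrist view shows the clamp: jaw rubber at (311,110), carrier cross-bar at (265,35), trigger pad (400,222), release paddle (272,238). One view further along to centre it.

Emit:
carry_out:
  motion:
    - [0,0,0,0,-40,0,1]
    - [0,0,0,0,-40,0,1]
    - [0,0,0,0,0,0,1]
    - [0,0,0,0,0,0,1]

```text
time_s: 2.6
tool_pos: [0.5561, 0.0071, 0.2653]
ee_rot: [[0.886, -0.464, -0.001], [-0.464, -0.886, -0.001], [-0.001, 0.001, -1.0]]
contact_force: [0.5, -1.5, -0.2]
opening: 0.0918
```

```bash
python3 - <<'E'
from h import *
o=ctrl.get_obs(); print(o['time_s'],o['tool_pos'])
c,im=snap('wrist','w2')
cv2.imwrite('pics/w2c.png',cv2.resize(im[40:280,200:480],None,fx=2.5,fy=2.5,interpolation=cv2.INTER_CUBIC))
E
```

```text
2.6 [0.5561 0.0071 0.2653]
```

View pics/w2c.png

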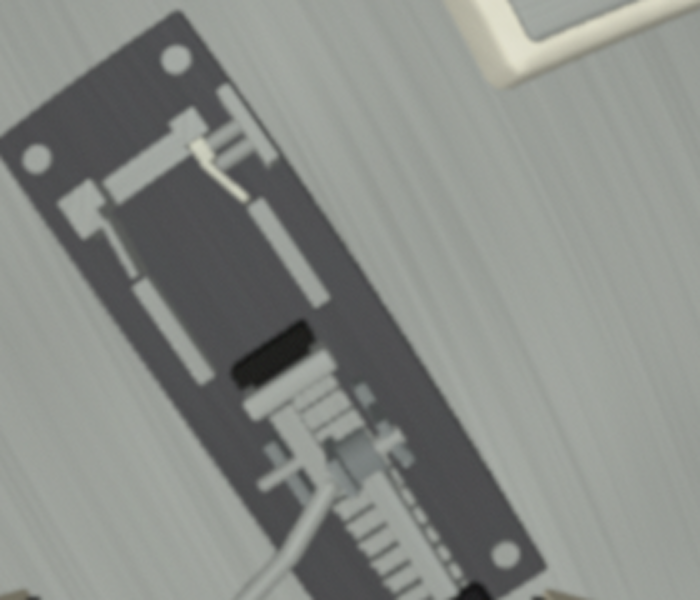

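```bash
python3 - <<'E'
from h import *
c,im=load('wrist','w2')
f=lambda p:np.array(p,float)/2.5+[200,40]-0.3
pts=[((180,12),.012,(135,-50)),((1,135),.012,(135,50)),((545,565),.012,(-165,-50)),
((312,307),.028,(-5,-24.5)),((250,208),.028,(45,-24.5)),((212,375),.028,(-5,24.5)),((147,277),.028,(45,24.5))]
P=np.array([plane(c,f(p),z)[0,:2]*1000 for p,z,_ in pts]); Q=np.array([q for *_,q in pts],float)
def fit(P,Q):
    a=P.mean(0);b=Q.mean(0);U,_,V=np.linalg.svd((Q-b).T@(P-a)); R=(U@V).T
    return R,a-R@b
for sel in (range(7),range(3),range(3,7)):
    sel=list(sel);R,t=fit(P[sel],Q[sel]); print(t,np.degrees(np.arctan2(R[1,0],R[0,0]))); print((P-(Q@R.T+t)).tolist() if len(sel)==7 else '', 'load',R@[19,0]+t)
R,t=fit(P,Q)
inv=lambda px,z:R.T@(plane(c,f(px),z)[0,:2]*1000-t)
print('rubber front',inv((272,348),.045),[inv((232,372),.045),inv((306,320),.045)], 'bar near edge',inv((118,203),.04),inv((185,160),.04))
print('posts',inv((85,238),.045),inv((197,165),.045))
T=cam('top');S=cam('scene')
for n,F in (('top',T),('scene',S)):
    im=cv2.imread(f'pics/{n}0.png'); 
    for q,z in (((135,-50),12),((135,50),12),((-165,-50),12),((-165,50),12),((-5,-24.5),28),((45,-24.5),28),((-5,24.5),28),((45,24.5),28),((-135,-9),108),((-97,105),42)):
        w=np.r_[R@q+t,z]/1000; u=proj(F,w)[0]; print(n,q,u)
E
```

```text
[564.1023  44.7573] 95.62584232638858
[[-2.3711265634549363, -2.1594621125254605], [4.773985096524768, -0.5631040189005034], [0.4965136084712185, 3.359924449094592], [-1.0299781823824787, 1.2351381737890534], [0.500586758867712, -1.0814188084895306], [-1.5487583973554138, 0.318982653795743], [-0.8212223206710405, -1.1100603367638655]] load [562.2397  63.6658]
[565.106   44.9564] 95.68439003240346
 load [563.2241  63.8629]
[563.2609  44.5869] 95.29047156927642
 load [561.509   63.5059]
rubber front [-7.4036 -1.9736] [array([-6.6639, 16.3491]), array([ -5.4598, -19.0767])] bar near edge [74.4094 16.6929] [ 73.416  -14.5474]
posts [69.9229 34.5454] [ 68.4478 -17.4616]
top (135, -50) [269.2707 217.8091]
top (135, 50) [271.4164 255.583 ]
top (-165, -50) [383.729  209.7003]
top (-165, 50) [387.776  247.1841]
top (-5, -24.5) [323.7373 222.0545]
top (45, -24.5) [304.2999 223.4371]
top (-5, 24.5) [325.2472 240.7394]
top (45, 24.5) [305.65   242.1463]
top (-135, -9) [379.4562 216.6398]
top (-97, 105) [364.9242 268.7229]
scene (135, -50) [383.85   251.0998]
scene (135, 50) [351.8426 230.1114]
scene (-165, -50) [302.5237 338.8869]
scene (-165, 50) [269.5473 312.4051]
scene (-5, -24.5) [339.8035 280.0021]
scene (45, -24.5) [353.1524 265.9427]
scene (-5, 24.5) [323.6996 268.5071]
scene (45, 24.5) [337.134  254.8834]
scene (-135, -9) [295.1628 297.814 ]
scene (-97, 105) [271.4734 272.4041]
```

Emit:
carry_out:
  motion:
    - [0,0,0,-25,-42,12,1]
    - [0,0,0,-25,-42,12,1]
    - [0,0,0,-25,-42,12,1]
    - [0,0,0,-25,-42,12,1]
    - [0,0,0,-25,-42,12,1]
    - [0,0,0,0,0,0,1]
    - [0,0,0,0,0,0,1]

```text
time_s: 3.35
tool_pos: [0.543, 0.2494, 0.2055]
ee_rot: [[0.886, -0.464, -0.001], [-0.464, -0.886, -0.001], [-0.0, 0.002, -1.0]]
contact_force: [0.5, -1.5, 0.1]
opening: 0.0917
```

```bash
python3 - <<'E'
from h import *
o=ctrl.get_obs(); print(o['time_s'],o['tool_pos'],np.abs(o['joint_vel']).max())
c,im=snap('wrist','w3')
cv2.imwrite('pics/w3c.png',cv2.resize(im[40:280,180:460],None,fx=2.5,fy=2.5,interpolation=cv2.INTER_CUBIC))
E
```

```text
3.35 [0.543  0.2494 0.2055] 3.018804578730683
```

View pics/w3c.png

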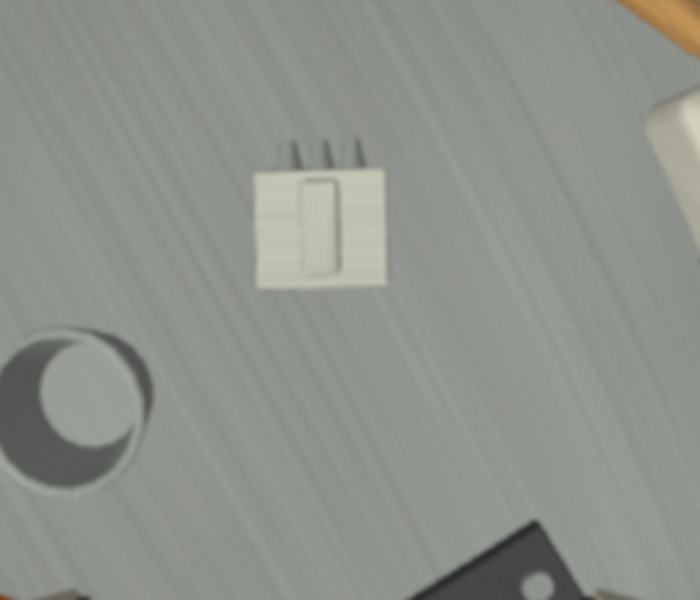

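The wrist view confirms the block: three nozzles point up in the image (crop (295..358,150)), fin centred at crop (320,228), and it is nearly aligned with the tool.

```bash
python3 - <<'E'
from h import *
c,im=load('wrist','w3'); o=ctrl.get_obs()
f=lambda p:np.array(p,float)/2.5+[180,40]-0.3
B=plane(c,[f(p) for p in ((255,172),(384,169),(387,285),(257,288))],.036)
F=plane(c,[f(p) for p in ((302,180),(338,178),(340,276),(303,278))],.062)
print(B[:,:2]*1000,B.mean(0),F.mean(0))
for X in (B,F):
    d=(X[0]+X[1]-X[2]-X[3]); print('yaw',np.degrees(np.arctan2(d[1],d[0])),np.linalg.norm(d)/2, np.linalg.norm(X[0]-X[1]+X[3]-X[2])/2)
R=np.array(o['ee_rot']); print('tool x yaw',np.degrees(np.arctan2(R[1,0],R[0,0])))
print(totool((B.mean(0)+F.mean(0))[:]/2-o['tool_pos']), o['tool_pos'])
cp=plane(c,f((65,410)),.045);print('pot',cp)
E
```

```text
[[565.0102 347.2023]
 [603.0479 328.2311]
 [586.0167 293.2142]
 [547.2748 312.4757]] [0.5753 0.3203 0.036 ] [0.5755 0.3197 0.062 ]
yaw 63.50416930097321 0.038964306808664105 0.04288605421206542
yaw 63.152152088974724 0.030109766930371956 0.011070382444469394
tool x yaw -27.791709042480733
[ -5.8807 -78.9528 156.4991] [0.5439 0.2477 0.2057]
pot [[0.471  0.3083 0.045 ]]
```

Emit:
carry_out:
  motion:
    - [0,0,-1.1,-3,-39,0,0.5]
    - [0,0,0,-2,-39,0,0.5]
    - [0,0,0,0,0,40,0.5]
    - [0,0,0,0,0,40,0.5]
    - [0,0,0,0,0,0,0.5]
    - [0,0,0,0,0,0,0.5]
  squeeze: 25

```text
time_s: 4.0
tool_pos: [0.5756, 0.3189, 0.1262]
ee_rot: [[0.893, -0.451, -0.001], [-0.451, -0.893, -0.002], [-0.0, 0.002, -1.0]]
contact_force: [1.1, -0.0, -0.1]
opening: 0.0486
```

```bash
python3 - <<'E'
from h import *
o=ctrl.get_obs(); print(o['time_s'],o['tool_pos'],np.abs(o['joint_vel']).max(),o['opening'])
c,im=snap('wrist','w4')
print(totool(np.array([.5754,.3200,.056])-o['tool_pos']), proj(c,[[.5754,.32,.062]]))
E
```

```text
4.0 [0.5756 0.3189 0.1262] 2.2170122604929485 0.048587868039561374
[-0.8221 -0.8368 70.226 ] [[311.523  261.4172]]
```

View pics/w4.png

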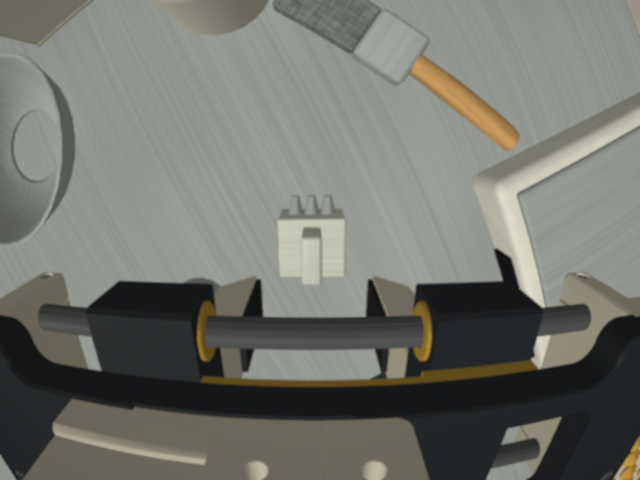

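The fin (311,255) lies centred between the fingers (260 to 368). Descend and close.

Emit:
carry_out:
  motion:
    - [0,0,0,-1,-1,30,0.5]
    - [0,0,0,0,0,30,0.5]
    - [0,0,0,0,0,9,0.5]
    - [0,0,0,0,0,0,0.5]
    - [0,0,0,0,0,0,0.0]
    - [0,0,0,0,0,0,0.0]
    - [0,0,0,0,0,0,0.0]
    - [0,0,0,0,0,0,0.0]
  squeeze: 25

```text
time_s: 4.85
tool_pos: [0.5746, 0.3235, 0.0581]
ee_rot: [[0.894, -0.448, 0.001], [-0.448, -0.894, 0.001], [0.001, -0.001, -1.0]]
contact_force: [-0.5, -1.1, 0.2]
opening: 0.0187
```

Emit:
carry_out:
  motion:
    - [0,0,0,0,0,0,0]
    - [0,0,0,0,0,0,0]
    - [0,0,0,0,0,0,0]

```text
time_s: 5.15
tool_pos: [0.5746, 0.3232, 0.0576]
ee_rot: [[0.894, -0.448, 0.001], [-0.448, -0.894, 0.0], [0.001, -0.0, -1.0]]
contact_force: [-0.3, -0.7, 3.7]
opening: 0.0121
```

```bash
python3 - <<'E'
from h import *
o=ctrl.get_obs(); print(o['time_s'],o['tool_pos'],o['opening'],o['contact_force'])
E
```

```text
5.15 [0.5746 0.3232 0.0576] 0.012105503615337035 [-0.3001 -0.7203  3.7201]
```

Emit:
carry_out:
  motion:
    - [0,0,0,0,0,-10,0]
    - [0,0,0,0,0,-40,0]
    - [0,0,0,0,0,-45,0]
    - [0,0,-8.1,0,0,-15,0]
    - [0,0,-8.1,0,0,0,0]
    - [0,0,-8.1,0,0,0,0]
    - [0,0,-8.1,0,0,0,0]
    - [0,0,0,0,0,0,0]

```text
time_s: 5.95
tool_pos: [0.5737, 0.3229, 0.1669]
ee_rot: [[0.995, 0.103, -0.001], [0.103, -0.995, -0.0], [-0.001, -0.0, -1.0]]
contact_force: [0.2, 0.4, -1.6]
opening: 0.0118
```

```bash
python3 - <<'E'
from h import *
o=ctrl.get_obs(); print(o['time_s'],o['tool_pos'],o['opening'],o['contact_force'])
R=np.array(o['ee_rot']); print('tool x yaw',np.degrees(np.arctan2(R[1,0],R[0,0])))
c,im=snap('wrist','w5')
print(totool(np.array([.5623,.0637,.17])-o['tool_pos']))
E
```

```text
5.95 [0.5737 0.3229 0.1669] 0.011842104625173034 [ 0.2262  0.3621 -1.6118]
tool x yaw 5.890862896916472
[-36.8207 256.8507  -3.0753]
```

View pics/w5.png

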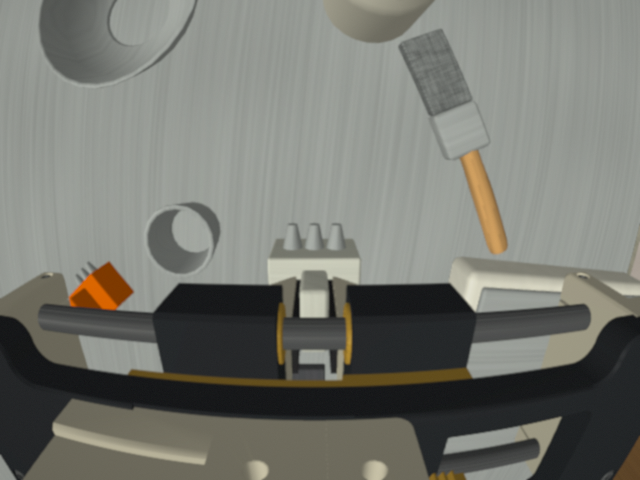

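Emit:
carry_out:
  motion:
    - [0,0,0,-6,43,0,0]
    - [0,0,0,-6,43,0,0]
    - [0,0,0,-6,43,0,0]
    - [0,0,0,-6,43,0,0]
    - [0,0,0,-6,43,0,0]
    - [0,0,0,-6,42,0,0]
    - [0,0,0,0,0,0,0]
    - [0,0,0,0,0,0,0]

```text
time_s: 6.8
tool_pos: [0.5644, 0.062, 0.1671]
ee_rot: [[0.996, 0.094, -0.0], [0.094, -0.996, -0.0], [-0.0, 0.0, -1.0]]
contact_force: [-0.8, 1.2, -1.9]
opening: 0.0117
```

Emit:
carry_out:
  motion:
    - [0,0,0,0,0,20,0]
    - [0,0,0,0,0,20,0]
    - [0,0,0,0,0,0,0]
    - [0,0,0,0,0,0,0]
    - [0,0,0,0,0,0,0]

```text
time_s: 7.3
tool_pos: [0.565, 0.0653, 0.1283]
ee_rot: [[0.995, 0.102, 0.002], [0.102, -0.995, 0.001], [0.002, -0.001, -1.0]]
contact_force: [0.3, 0.2, -1.7]
opening: 0.0117
```

```bash
python3 - <<'E'
from h import *
o=ctrl.get_obs(); print(o['time_s'],o['tool_pos'],o['opening'],o['contact_force'])
R=np.array(o['ee_rot']); print('tool x yaw',np.degrees(np.arctan2(R[1,0],R[0,0])))
c,im=snap('wrist','w6')
cv2.imwrite('pics/w6c.png',cv2.resize(im[50:300,180:460],None,fx=2.4,fy=2.4,interpolation=cv2.INTER_CUBIC))
E
```

```text
7.3 [0.565  0.0653 0.1283] 0.011678721956176641 [ 0.2677  0.2016 -1.7024]
tool x yaw 5.8656451459059475
```

View pics/w6c.png

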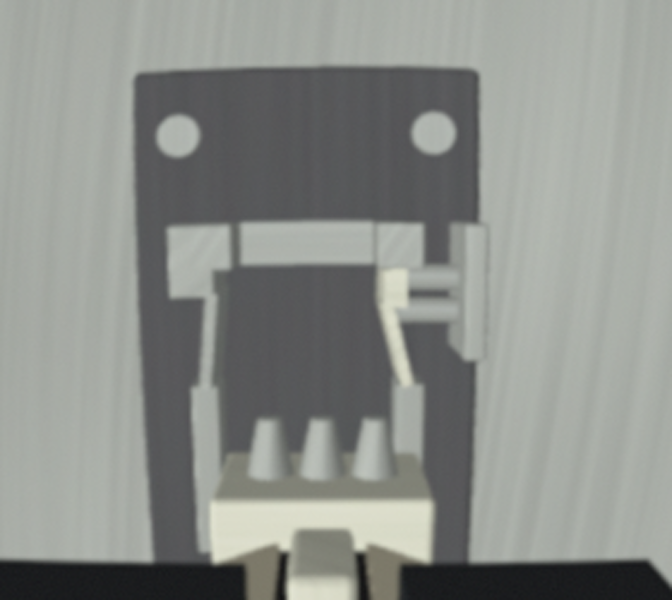

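```bash
cat >> h.py <<'E'
def intool(c,px,z,o):
    return (plane(c,px,z)-o['tool_pos'])@np.array(o['ee_rot'])*1000
E
python3 - <<'E'
from h import *
c,im=load('wrist','w6'); o=ctrl.get_obs()
f=lambda p:np.array(p,float)/2.4+[180,50]-0.3
def show(n,ps,z): print(n,intool(c,[f(p) for p in ps],z,o)[:,:2].round(1).tolist())
show('bed corners',[(135,75),(478,71)],.012); show('bed edges L',[(139,200),(147,400),(153,540)],.012); show('bed edges R',[(479,200),(470,480),(468,550)],.012)
show('bolts',[(178,136),(433,134)],.015)
show('rail inner L',[(218,387),(221,450)],.028);show('rail inner R',[(394,387),(396,450)],.028)
show('rail outer L',[(191,387),(197,520)],.028);show('rail outer R',[(423,385),(423,455)],.028)
zt=o['tool_pos'][2]-.0576+.036
show('block top front',[(212,500),(433,500)],zt); 
show('block bot front',[(228,455),(420,455)],zt-.036); 
show('fin',[(294,531),(353,531)],zt+.026)
show('carrier bar',[(240,263),(373,263)],.045)
# gray profile for subpixel
E
```

```text
bed corners [[-53.7, -113.6], [44.9, -114.4]]
bed edges L [[-52.8, -76.6], [-52.2, -17.2], [-52.8, 27.5]]
bed edges R [[45.4, -76.3], [45.4, 7.9], [45.9, 30.9]]
bolts [[-40.6, -94.7], [31.5, -94.9]]
rail inner L [[-28.7, -24.1], [-28.4, -6.0]]
rail inner R [[20.1, -24.0], [21.0, -6.0]]
rail outer L [[-36.3, -24.2], [-36.1, 15.0]]
rail outer R [[28.2, -24.6], [28.7, -4.5]]
block top front [[-21.2, -17.4], [21.6, -17.4]]
block bot front [[-21.7, -16.4], [22.9, -16.4]]
fin [[-4.5, -20.8], [5.2, -20.8]]
carrier bar [[-20.5, -59.3], [12.9, -59.3]]
```

Emit:
carry_out:
  motion:
    - [0,0,-0.35,-4,-1,0,0]
    - [0,0,0,0,0,20,0]
    - [0,0,0,0,0,18,0]
    - [0,0,0,0,0,0,0]
    - [0,0,0,0,0,0,0]
    - [0,0,0,0,0,0,0]

```text
time_s: 7.95
tool_pos: [0.5608, 0.0648, 0.0897]
ee_rot: [[0.994, 0.108, 0.001], [0.108, -0.994, 0.0], [0.001, -0.0, -1.0]]
contact_force: [0.9, 0.1, -2.8]
opening: 0.0117
```

```bash
python3 - <<'E'
from h import *
o=ctrl.get_obs(); print(o['time_s'],o['tool_pos'],o['opening'],o['contact_force'])
c,im=snap('wrist','w7')
cv2.imwrite('pics/w7c.png',cv2.resize(im[60:310,180:460],None,fx=2.4,fy=2.4,interpolation=cv2.INTER_CUBIC))
E
```

```text
7.95 [0.5608 0.0648 0.0897] 0.011722811131231121 [ 0.907   0.0993 -2.8178]
```

View pics/w7c.png

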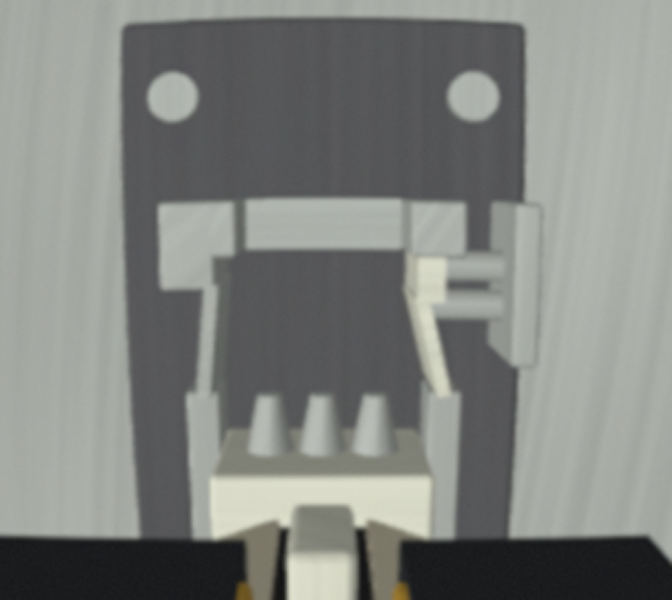

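```bash
python3 - <<'E'
from h import *
c,im=load('wrist','w7'); o=ctrl.get_obs()
f=lambda p:np.array(p,float)/2.4+[180,60]-0.3
def show(n,ps,z): print(n,intool(c,[f(p) for p in ps],z,o)[:,:2].round(1).tolist())
show('bed L',[(123,30),(124,200),(133,400),(141,520)],.012); show('bed R',[(524,30),(517,430),(509,520)],.012)
show('bolts',[(172,97),(473,96)],.015)
show('rail inner L',[(217,394),(220,430)],.028);show('rail inner R',[(424,394),(427,430)],.028)
show('rail outer L',[(187,394),(193,520)],.028);show('rail outer R',[(460,394),(458,500)],.028)
zt=o['tool_pos'][2]-.0576+.036
show('block top front',[(211,477),(431,477)],zt); 
show('block bot front',[(228,431),(418,431)],zt-.036); 
show('fin',[(294,508),(353,508)],zt+.026)
show('carrier bar',[(247,248),(403,248)],.045)
E
```

```text
bed L [[-48.7, -112.7], [-48.8, -69.8], [-48.4, -18.8], [-48.3, 14.2]]
bed R [[49.8, -112.8], [50.7, -10.7], [50.1, 14.3]]
bolts [[-35.9, -94.7], [36.4, -95.0]]
rail inner L [[-24.6, -24.0], [-24.2, -15.2]]
rail inner R [[24.1, -24.0], [25.1, -15.2]]
rail outer L [[-31.8, -24.0], [-31.7, 7.8]]
rail outer R [[32.7, -24.0], [33.3, 2.6]]
block top front [[-21.4, -16.9], [21.2, -16.9]]
block bot front [[-21.8, -16.2], [22.4, -16.1]]
fin [[-4.5, -20.3], [5.2, -20.3]]
carrier bar [[-15.5, -59.3], [17.0, -59.3]]
```

Block is centred in the channel to within about 0.4 mm, with its centre at clamp x ≈ 18. Lowering.

Emit:
carry_out:
  motion:
    - [0,0,0,0,0,8,0]
    - [0,0,0,0,0,7,0]
    - [0,0,0,0,0,3,0]
    - [0,0,0,0,0,0,0]
    - [0,0,0,0,0,0,0]

```text
time_s: 8.5
tool_pos: [0.5602, 0.0646, 0.071]
ee_rot: [[0.994, 0.108, -0.0], [0.108, -0.994, 0.0], [-0.0, -0.0, -1.0]]
contact_force: [-0.0, -0.1, -1.0]
opening: 0.0117
```

Emit:
carry_out:
  motion:
    - [0,0,0,0,0,1,0]
    - [0,0,0,0,0,1,0]
    - [0,0,0,0,0,0,0]

```text
time_s: 8.8
tool_pos: [0.5606, 0.0646, 0.0696]
ee_rot: [[0.994, 0.107, 0.001], [0.107, -0.994, -0.0], [0.001, 0.0, -1.0]]
contact_force: [-0.8, -0.3, 2.0]
opening: 0.0115
```

The force went from -1.8 N to +2 N, so the block is on the bed. Letting go.

Emit:
carry_out:
  motion:
    - [0,0,0,0,0,0,0.35]
    - [0,0,0,0,0,0,0.35]
    - [0,0,0,0,0,0,0.35]
    - [0,0,0,0,0,-10,0.35]
    - [0,0,0,0,0,-30,0.35]
    - [0,0,0,0,0,-40,0.35]
    - [0,0,0,0,0,0,0.35]
    - [0,0,0,0,0,0,0.35]

```text
time_s: 9.6
tool_pos: [0.5612, 0.0645, 0.1507]
ee_rot: [[0.994, 0.107, 0.003], [0.107, -0.994, -0.0], [0.003, 0.001, -1.0]]
contact_force: [-0.6, -0.4, -0.1]
opening: 0.0321
```

```bash
python3 - <<'E'
from h import *
o=ctrl.get_obs(); print(o['time_s'],o['tool_pos'],o['opening'],o['contact_force'])
c,im=snap('wrist','w8')
cv2.imwrite('pics/w8c.png',cv2.resize(im[60:310,180:460],None,fx=2.4,fy=2.4,interpolation=cv2.INTER_CUBIC))
E
```

```text
9.6 [0.5612 0.0645 0.1507] 0.03206725286078409 [-0.6469 -0.4197 -0.1188]
```

View pics/w8c.png

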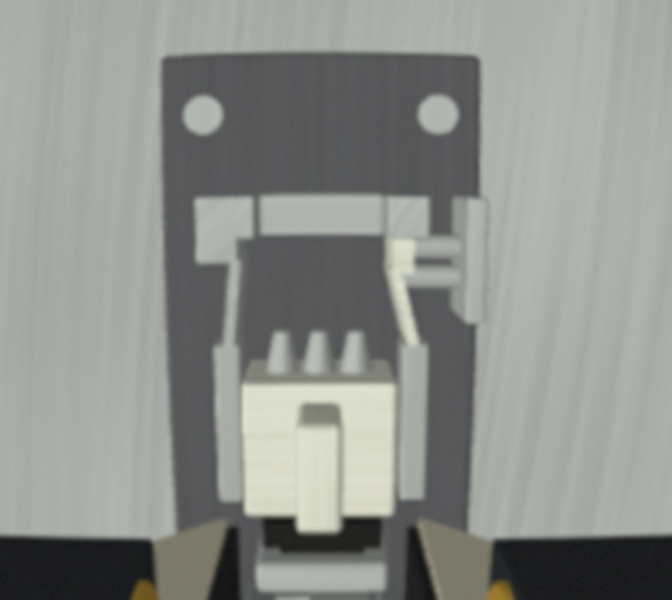

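The block sits flat and centred between the rails, nozzles towards the carrier, with the jaw rubber just behind it (crop (320,535)). From the rails, the clamp origin is (0.5634, 0.0440), so the trigger pad is at about (0.587,-0.090), which agrees with the two-view result of (0.588,-0.090). Going above it with the fingers shut.

Emit:
carry_out:
  motion:
    - [0,0,0,2,40,0,0]
    - [0,0,0,2,40,0,0]
    - [0,0,0,3,40,0,0]
    - [0,0,0,2,38,0,0]
    - [0,0,0,0,0,0,0]
    - [0,0,0,0,0,0,0]
    - [0,0,0,0,0,0,0]
  squeeze: 15

```text
time_s: 10.35
tool_pos: [0.5855, -0.0902, 0.1484]
ee_rot: [[0.994, 0.109, -0.001], [0.109, -0.994, 0.001], [-0.001, -0.001, -1.0]]
contact_force: [0.0, 0.0, 0.2]
opening: 0.0004
```

```bash
python3 - <<'E'
from h import *
o=ctrl.get_obs(); print(o['time_s'],o['tool_pos'],o['opening'],o['contact_force'])
print(totool(np.array([.5871,-.0912,.135])-o['tool_pos']))
c,im=snap('wrist','w9'); c2,s=snap('scene','s9')
a=cv2.resize(im[80:400,160:480],(400,400)); b=cv2.resize(s[230:350,260:380],(400,400),interpolation=cv2.INTER_CUBIC)
cv2.imwrite('pics/w9c.png',np.hstack([a,b]))
E
```

```text
10.35 [ 0.5855 -0.0902  0.1484] 0.0003646932435098452 [0.0098 0.0017 0.2105]
[ 1.5419  1.2062 13.4315]
```

View pics/w9c.png

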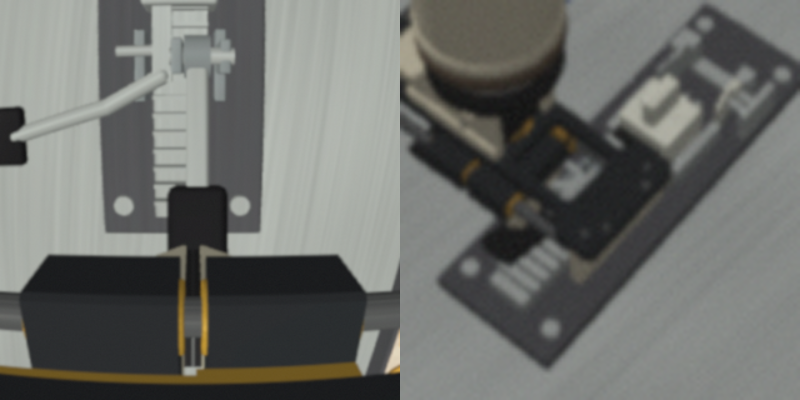

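Emit:
carry_out:
  motion:
    - [0,0,0,2,1,10,0]
    - [0,0,0,0,0,8,0]
    - [0,0,0,0,0,8,0]
    - [0,0,0,0,0,8,0]
    - [0,0,0,0,0,0,0]

```text
time_s: 10.95
tool_pos: [0.5875, -0.0923, 0.1137]
ee_rot: [[0.994, 0.107, -0.002], [0.107, -0.994, 0.001], [-0.002, -0.001, -1.0]]
contact_force: [-0.2, 0.0, 0.6]
opening: 0.0008
```

Emit:
carry_out:
  motion:
    - [0,0,0,0,0,8,0]
    - [0,0,0,0,0,8,0]
    - [0,0,0,0,0,6,0]
    - [0,0,0,0,0,0,0]

```text
time_s: 11.35
tool_pos: [0.5888, -0.0932, 0.0928]
ee_rot: [[0.994, 0.107, 0.001], [0.107, -0.994, -0.001], [0.001, 0.001, -1.0]]
contact_force: [0.2, -2.6, 5.2]
opening: 0.0005
```

```bash
python3 - <<'E'
from h import *
o=ctrl.get_obs(); print(o['time_s'],o['tool_pos'],o['opening'],o['contact_force'])
c,im=snap('wrist','w10')
cv2.imwrite('pics/w10c.png',cv2.resize(im[80:400,160:480],(600,600)))
E
```

```text
11.35 [ 0.5888 -0.0932  0.0928] 0.0004973649724080641 [ 0.1867 -2.6278  5.214 ]
```

View pics/w10c.png

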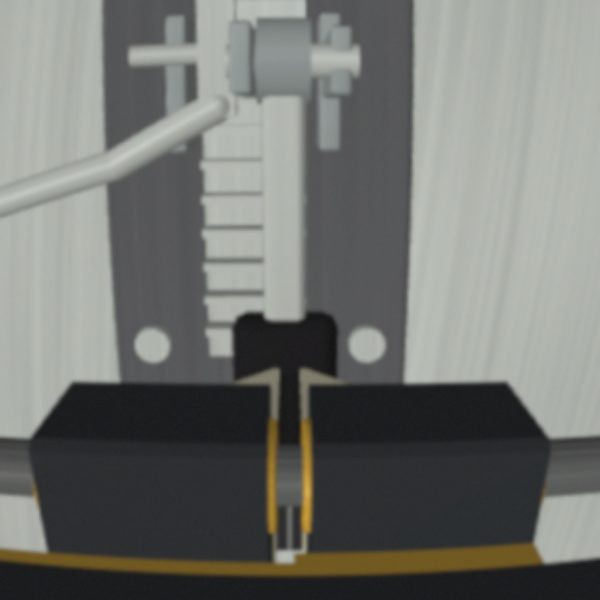

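Pressing is going well (5 N), with the tips on the pad at crop (287,380). I'll finish the stroke carefully.

Emit:
carry_out:
  motion:
    - [0,0,0,0,0,7,0]
    - [0,0,0,0,0,5,0]
    - [0,0,0,0,0,3,0]
    - [0,0,0,0,0,0,0]

```text
time_s: 11.8
tool_pos: [0.5887, -0.0922, 0.0781]
ee_rot: [[0.994, 0.108, 0.001], [0.108, -0.994, 0.0], [0.001, -0.0, -1.0]]
contact_force: [2.7, -1.4, 3.4]
opening: 0.0006
```

Emit:
carry_out:
  motion:
    - [0,0,0,0,0,2,0]
    - [0,0,0,0,0,2,0]
    - [0,0,0,0,0,0,0]

```text
time_s: 12.1
tool_pos: [0.5889, -0.0919, 0.0755]
ee_rot: [[0.994, 0.108, 0.001], [0.108, -0.994, -0.0], [0.001, 0.0, -1.0]]
contact_force: [-0.2, -2.1, 12.7]
opening: 0.0006
```

End of stroke is felt at TCP z 0.0755 (12.7 N). Full return, then stroke 2.

Emit:
carry_out:
  motion:
    - [0,0,0,0,0,-14,0]
    - [0,0,0,0,0,-14,0]
    - [0,0,0,0,0,-14,0]
    - [0,0,0,0,0,-16,0]
    - [0,0,0,0,0,0,0]
    - [0,0,0,0,0,0,0]

```text
time_s: 12.7
tool_pos: [0.5883, -0.0928, 0.1325]
ee_rot: [[0.994, 0.107, 0.001], [0.107, -0.994, -0.001], [0.0, 0.001, -1.0]]
contact_force: [-0.2, 0.4, -0.8]
opening: 0.0007
```

```bash
python3 - <<'E'
from h import *
o=ctrl.get_obs(); print(o['time_s'],o['tool_pos'],o['opening'],o['contact_force'])
c,im=snap('top','t11')
cv2.imwrite('pics/t11c.png',cv2.resize(im[195:285,260:400],None,fx=5.6,fy=5.6,interpolation=cv2.INTER_CUBIC))
E
```

```text
12.7 [ 0.5883 -0.0928  0.1325] 0.0007255233148223174 [-0.1867  0.4038 -0.797 ]
```

View pics/t11c.png

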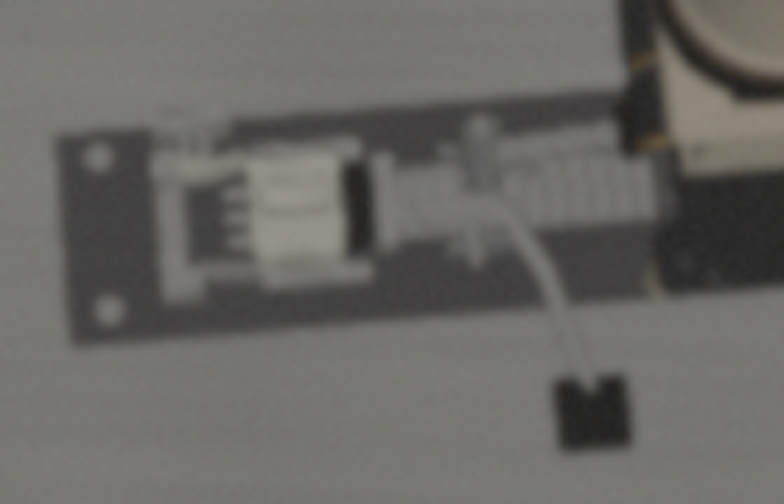

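The top view shows the jaw forward and latched, rubber now touching the block (crop (357,205)). Stroke 2.

Emit:
carry_out:
  motion:
    - [0,0,0,0,0,11,0]
    - [0,0,0,0,0,10,0]
    - [0,0,0,0,0,10,0]
    - [0,0,0,0,0,10,0]
    - [0,0,0,0,0,8,0]
    - [0,0,0,0,0,4,0]
    - [0,0,0,0,0,2,0]
    - [0,0,0,0,0,0,0]

```text
time_s: 13.55
tool_pos: [0.588, -0.0923, 0.0768]
ee_rot: [[0.994, 0.108, -0.001], [0.108, -0.994, 0.0], [-0.001, -0.0, -1.0]]
contact_force: [-2.1, -1.7, 4.4]
opening: 0.0006
```

Emit:
carry_out:
  motion:
    - [0,0,0,0,0,2,0]
    - [0,0,0,0,0,1,0]
    - [0,0,0,0,0,0,0]

```text
time_s: 13.85
tool_pos: [0.5881, -0.0922, 0.0754]
ee_rot: [[0.994, 0.108, -0.0], [0.108, -0.994, -0.001], [-0.001, 0.001, -1.0]]
contact_force: [-5.5, -0.1, 13.5]
opening: 0.0005
```

Emit:
carry_out:
  motion:
    - [0,0,0,0,0,-14,0]
    - [0,0,0,0,0,-14,0]
    - [0,0,0,0,0,-14,0]
    - [0,0,0,0,0,-16,0]
    - [0,0,0,0,0,0,0]
    - [0,0,0,0,0,0,0]

```text
time_s: 14.45
tool_pos: [0.5885, -0.0927, 0.1326]
ee_rot: [[0.994, 0.107, 0.001], [0.107, -0.994, -0.001], [0.001, 0.001, -1.0]]
contact_force: [-1.3, -0.5, -0.8]
opening: 0.0005
```

Emit:
carry_out:
  motion:
    - [0,0,0,0,0,11,0]
    - [0,0,0,0,0,10,0]
    - [0,0,0,0,0,10,0]
    - [0,0,0,0,0,10,0]
    - [0,0,0,0,0,8,0]
    - [0,0,0,0,0,4,0]
    - [0,0,0,0,0,0,0]

```text
time_s: 15.15
tool_pos: [0.5879, -0.0926, 0.0782]
ee_rot: [[0.994, 0.107, -0.001], [0.107, -0.994, -0.0], [-0.001, -0.0, -1.0]]
contact_force: [-0.5, -2.2, 4.5]
opening: 0.0006
```

Emit:
carry_out:
  motion:
    - [0,0,0,0,0,2,0]
    - [0,0,0,0,0,2,0]
    - [0,0,0,0,0,1,0]
    - [0,0,0,0,0,0,0]

```text
time_s: 15.55
tool_pos: [0.5881, -0.0922, 0.0754]
ee_rot: [[0.994, 0.108, -0.001], [0.108, -0.994, -0.001], [-0.001, 0.001, -1.0]]
contact_force: [-5.1, -1.6, 14.5]
opening: 0.0003
```

Emit:
carry_out:
  motion:
    - [0,0,0,0,0,-14,0]
    - [0,0,0,0,0,-14,0]
    - [0,0,0,0,0,-14,0]
    - [0,0,0,0,0,-16,0]
    - [0,0,0,0,0,0,0]
    - [0,0,0,0,0,0,0]

```text
time_s: 16.15
tool_pos: [0.5884, -0.0927, 0.1325]
ee_rot: [[0.994, 0.107, 0.001], [0.107, -0.994, -0.001], [0.001, 0.001, -1.0]]
contact_force: [-0.4, -0.2, -0.2]
opening: 0.0004
```

```bash
python3 - <<'E'
from h import *
o=ctrl.get_obs(); print(o['time_s'],o['tool_pos'],o['opening'],o['contact_force'])
c,im=snap('top','t12')
cv2.imwrite('pics/t12c.png',cv2.resize(im[195:285,260:400],None,fx=5.6,fy=5.6,interpolation=cv2.INTER_CUBIC))
E
```

```text
16.15 [ 0.5884 -0.0927  0.1325] 0.00035261415560104963 [-0.4328 -0.1805 -0.1852]
```

View pics/t12c.png

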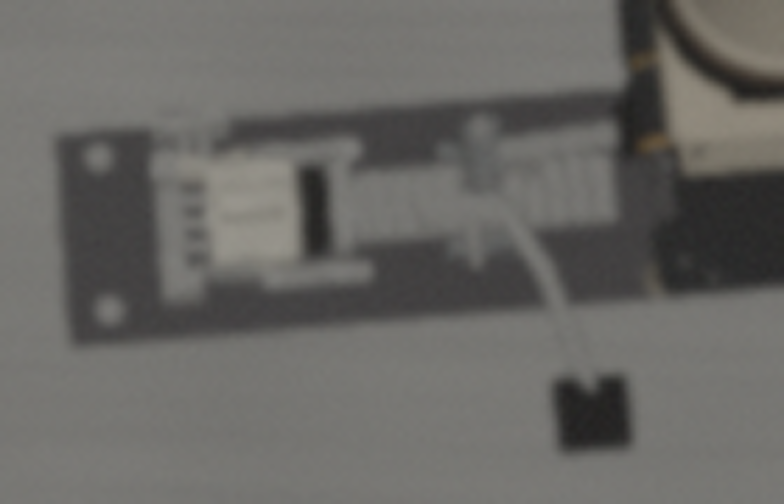

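The block is advancing squarely, with the nozzle tips reaching the carrier bar (crop (195,220)). Stroke 4, slower near the end.

Emit:
carry_out:
  motion:
    - [0,0,0,0,0,11,0]
    - [0,0,0,0,0,10,0]
    - [0,0,0,0,0,10,0]
    - [0,0,0,0,0,8,0]
    - [0,0,0,0,0,4,0]
    - [0,0,0,0,0,0,0]

```text
time_s: 16.8
tool_pos: [0.588, -0.0933, 0.0882]
ee_rot: [[0.994, 0.107, -0.001], [0.107, -0.994, -0.001], [-0.001, 0.001, -1.0]]
contact_force: [-0.5, -3.8, 5.4]
opening: 0.0007
```

Emit:
carry_out:
  motion:
    - [0,0,0,0,0,3,0]
    - [0,0,0,0,0,3,0]
    - [0,0,0,0,0,0,0]

```text
time_s: 17.1
tool_pos: [0.588, -0.093, 0.0823]
ee_rot: [[0.994, 0.107, -0.001], [0.107, -0.994, -0.001], [-0.001, 0.001, -1.0]]
contact_force: [-0.9, -1.8, 6.3]
opening: 0.0009
```

Emit:
carry_out:
  motion:
    - [0,0,0,0,0,2,0]
    - [0,0,0,0,0,2,0]
    - [0,0,0,0,0,0,0]

```text
time_s: 17.4
tool_pos: [0.588, -0.0927, 0.0785]
ee_rot: [[0.994, 0.107, -0.001], [0.107, -0.994, -0.0], [-0.001, 0.0, -1.0]]
contact_force: [-0.5, -1.4, 6.2]
opening: 0.0008
```

Emit:
carry_out:
  motion:
    - [0,0,0,0,0,2,0]
    - [0,0,0,0,0,0,0]

```text
time_s: 17.6
tool_pos: [0.588, -0.0924, 0.0766]
ee_rot: [[0.994, 0.107, -0.001], [0.107, -0.994, -0.0], [-0.001, 0.0, -1.0]]
contact_force: [-2.6, -1.0, 7.2]
opening: 0.0006
```

Emit:
carry_out:
  motion:
    - [0,0,0,0,0,2,0]
    - [0,0,0,0,0,0,0]

```text
time_s: 17.8
tool_pos: [0.5881, -0.0923, 0.0755]
ee_rot: [[0.994, 0.108, -0.001], [0.108, -0.994, -0.001], [-0.001, 0.001, -1.0]]
contact_force: [-4.0, -1.6, 12.6]
opening: 0.0004
```

End of stroke again at the same height (0.0755), so it isn't home yet. Returning; stroke 5 in small steps from early on.

Emit:
carry_out:
  motion:
    - [0,0,0,0,0,-14,0]
    - [0,0,0,0,0,-14,0]
    - [0,0,0,0,0,-14,0]
    - [0,0,0,0,0,-15,0]
    - [0,0,0,0,0,0,0]
    - [0,0,0,0,0,0,0]

```text
time_s: 18.4
tool_pos: [0.5884, -0.0928, 0.1325]
ee_rot: [[0.994, 0.107, 0.001], [0.107, -0.994, -0.001], [0.001, 0.001, -1.0]]
contact_force: [0.1, -0.2, -0.4]
opening: 0.0003
```

Emit:
carry_out:
  motion:
    - [0,0,0,0,0,10,0]
    - [0,0,0,0,0,4,0]
    - [0,0,0,0,0,3,0]
    - [0,0,0,0,0,0,0]

```text
time_s: 18.8
tool_pos: [0.5876, -0.0924, 0.114]
ee_rot: [[0.994, 0.107, -0.002], [0.107, -0.994, 0.0], [-0.002, -0.001, -1.0]]
contact_force: [-1.0, 0.6, 0.7]
opening: 0.0003
```

Emit:
carry_out:
  motion:
    - [0,0,0,0,0,3,0]
    - [0,0,0,0,0,3,0]
    - [0,0,0,0,0,0,0]

```text
time_s: 19.1
tool_pos: [0.5883, -0.0924, 0.1088]
ee_rot: [[0.994, 0.107, -0.0], [0.107, -0.994, 0.0], [-0.0, -0.0, -1.0]]
contact_force: [0.1, 0.3, 1.1]
opening: -0.0
```

Emit:
carry_out:
  motion:
    - [0,0,0,0,0,3,0]
    - [0,0,0,0,0,0,0]

```text
time_s: 19.3
tool_pos: [0.5884, -0.0924, 0.1059]
ee_rot: [[0.994, 0.107, 0.0], [0.107, -0.994, 0.0], [0.0, -0.0, -1.0]]
contact_force: [0.4, -0.3, 0.8]
opening: 0.0005
```

Emit:
carry_out:
  motion:
    - [0,0,0,0,0,2,0]
    - [0,0,0,0,0,0,0]

```text
time_s: 19.5
tool_pos: [0.5885, -0.0926, 0.1041]
ee_rot: [[0.994, 0.107, 0.0], [0.107, -0.994, -0.0], [0.0, 0.0, -1.0]]
contact_force: [1.0, -0.1, 3.4]
opening: 0.0004
```

Emit:
carry_out:
  motion:
    - [0,0,0,0,0,2,0]
    - [0,0,0,0,0,0,0]

```text
time_s: 19.7
tool_pos: [0.5885, -0.0929, 0.1022]
ee_rot: [[0.994, 0.107, 0.0], [0.107, -0.994, -0.001], [0.0, 0.001, -1.0]]
contact_force: [0.2, -2.3, 2.6]
opening: 0.0004
```

Emit:
carry_out:
  motion:
    - [0,0,0,0,0,2,0]
    - [0,0,0,0,0,0,0]

```text
time_s: 19.9
tool_pos: [0.5885, -0.0929, 0.1001]
ee_rot: [[0.994, 0.107, 0.001], [0.107, -0.994, -0.0], [0.0, 0.001, -1.0]]
contact_force: [1.3, -2.1, 2.8]
opening: 0.0004
```

Emit:
carry_out:
  motion:
    - [0,0,0,0,0,2,0]
    - [0,0,0,0,0,0,0]

```text
time_s: 20.1
tool_pos: [0.5885, -0.0926, 0.098]
ee_rot: [[0.994, 0.107, 0.0], [0.107, -0.994, -0.0], [0.0, 0.0, -1.0]]
contact_force: [1.0, -1.7, 3.1]
opening: 0.0004
```

Emit:
carry_out:
  motion:
    - [0,0,0,0,0,2,0]
    - [0,0,0,0,0,0,0]

```text
time_s: 20.3
tool_pos: [0.5885, -0.0927, 0.0962]
ee_rot: [[0.994, 0.107, 0.0], [0.107, -0.994, -0.0], [0.0, 0.0, -1.0]]
contact_force: [-0.3, -2.7, 5.6]
opening: 0.0006
```

Emit:
carry_out:
  motion:
    - [0,0,0,0,0,2,0]
    - [0,0,0,0,0,0,0]

```text
time_s: 20.5
tool_pos: [0.5885, -0.0928, 0.0945]
ee_rot: [[0.994, 0.107, 0.0], [0.107, -0.994, -0.001], [0.0, 0.001, -1.0]]
contact_force: [-0.4, -3.3, 7.7]
opening: 0.0006
```

Emit:
carry_out:
  motion:
    - [0,0,0,0,0,2,0]
    - [0,0,0,0,0,0,0]

```text
time_s: 20.7
tool_pos: [0.5886, -0.0929, 0.0926]
ee_rot: [[0.994, 0.107, 0.0], [0.107, -0.994, -0.001], [0.0, 0.001, -1.0]]
contact_force: [0.2, -3.7, 8.1]
opening: 0.0004
```

Emit:
carry_out:
  motion:
    - [0,0,0,0,0,2,0]
    - [0,0,0,0,0,0,0]

```text
time_s: 20.9
tool_pos: [0.5886, -0.0928, 0.0908]
ee_rot: [[0.994, 0.107, 0.001], [0.107, -0.994, -0.001], [0.0, 0.001, -1.0]]
contact_force: [-1.6, -2.7, 10.3]
opening: 0.0007
```

Emit:
carry_out:
  motion:
    - [0,0,0,0,0,2,0]
    - [0,0,0,0,0,0,0]

```text
time_s: 21.1
tool_pos: [0.5887, -0.0929, 0.0892]
ee_rot: [[0.994, 0.107, 0.001], [0.107, -0.994, -0.001], [0.0, 0.001, -1.0]]
contact_force: [-2.3, -4.0, 13.4]
opening: 0.0005
```

The trigger is hardening mid-stroke (13.4 N at z 0.089, well above the end of stroke), so the block is home. A little more, then hold briefly.

Emit:
carry_out:
  motion:
    - [0,0,0,0,0,1.5,0]
    - [0,0,0,0,0,0,0]
    - [0,0,0,0,0,0,0]

```text
time_s: 21.4
tool_pos: [0.5887, -0.0929, 0.0881]
ee_rot: [[0.994, 0.107, 0.001], [0.107, -0.994, -0.002], [0.001, 0.002, -1.0]]
contact_force: [-3.6, -3.2, 15.0]
opening: 0.0008
```

```bash
python3 - <<'E'
from h import *
o=ctrl.get_obs(); print(o['time_s'],o['tool_pos'],o['opening'],o['contact_force'])
c,im=snap('top','t13')
cv2.imwrite('pics/t13c.png',cv2.resize(im[195:285,260:400],None,fx=5.6,fy=5.6,interpolation=cv2.INTER_CUBIC))
E
```

```text
21.4 [ 0.5887 -0.0929  0.0881] 0.0007947897053625169 [-3.5818 -3.2467 15.0495]
```

View pics/t13c.png

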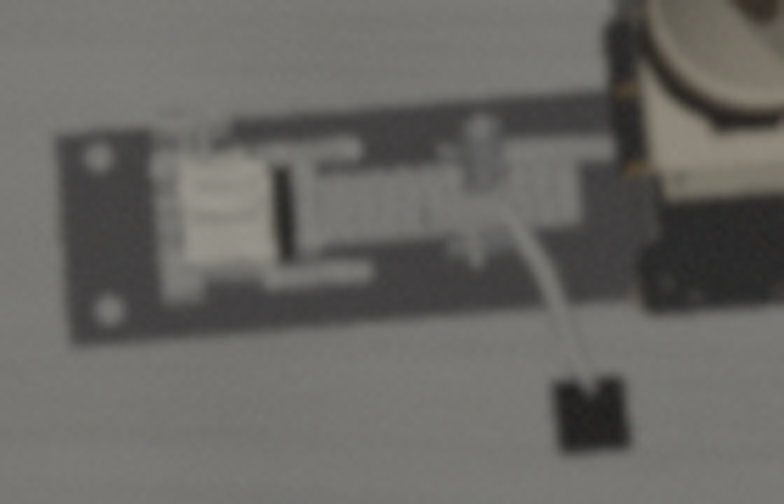

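Emit:
carry_out:
  motion:
    - [0,0,0,0,0,1,0]
    - [0,0,0,0,0,0,0]
    - [0,0,0,0,0,0,0]

```text
time_s: 21.75
tool_pos: [0.5887, -0.0929, 0.0873]
ee_rot: [[0.994, 0.107, 0.001], [0.107, -0.994, -0.002], [0.001, 0.002, -1.0]]
contact_force: [-3.7, -2.8, 17.0]
opening: 0.0004
```

```bash
python3 - <<'E'
from h import *
o=ctrl.get_obs(); print(o['time_s'],o['tool_pos'],o['contact_force'])
c,im=snap('scene','s13')
cv2.imwrite('pics/s13c.png',cv2.resize(im[225:325,300:400],None,fx=6,fy=6,interpolation=cv2.INTER_CUBIC))
E
```

```text
21.75 [ 0.5887 -0.0929  0.0873] [-3.6755 -2.799  17.0276]
```

View pics/s13c.png

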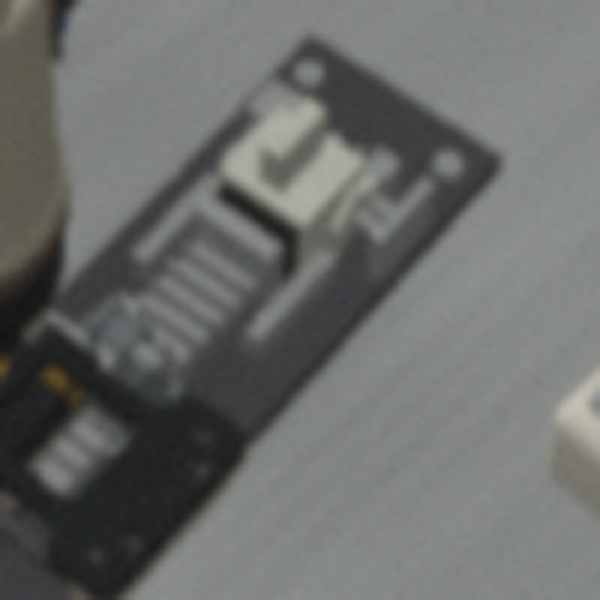

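17 N at 0.0873, with the slope steepening to 2.5 N/mm, so about 23 N is on the block. The scene view shows the block hard up in the carrier. Easing off and lifting, then checking from above.

Emit:
carry_out:
  motion:
    - [0,0,0,0,0,-8,0]
    - [0,0,0,0,0,-14,0]
    - [0,0,0,0,0,-20,0]
    - [0,0,0,0,0,-35,0]
    - [0,0,0,0,-45,-20,0]
    - [0,0,0,0,-45,0,0]
    - [0,0,0,0,0,0,0]
    - [0,0,0,0,0,0,0]

```text
time_s: 22.6
tool_pos: [0.5776, -0.0006, 0.1826]
ee_rot: [[0.994, 0.112, -0.001], [0.112, -0.994, 0.001], [-0.001, -0.001, -1.0]]
contact_force: [-0.1, -0.4, -0.3]
opening: 0.0004
```

```bash
python3 - <<'E'
from h import *
o=ctrl.get_obs(); print(o['time_s'],o['tool_pos'],o['contact_force'],o['joint_pos'])
c,im=snap('wrist','w14')
cv2.imwrite('pics/w14c.png',cv2.resize(im[20:290,180:480],None,fx=2.2,fy=2.2,interpolation=cv2.INTER_CUBIC))
E
```

```text
22.6 [ 0.5776 -0.0006  0.1826] [-0.0585 -0.448  -0.2961] [ 39.0165  35.0396 -56.6586 102.0253  33.0555  61.3991 -23.1053]
```

View pics/w14c.png

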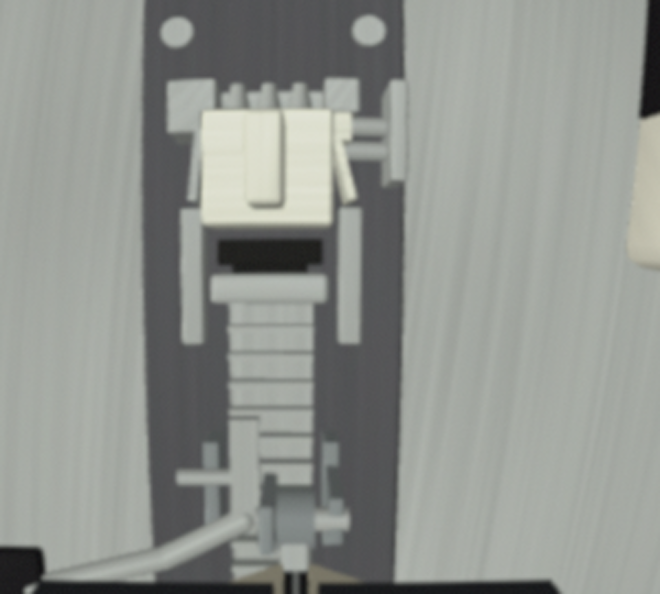

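```bash
python3 - <<'E'
from h import *
c,im=load('wrist','w14'); o=ctrl.get_obs()
f=lambda p:np.array(p,float)/2.2+[180,20]-0.3
def show(n,ps,z): print(n,intool(c,[f(p) for p in ps],z,o)[:,:2].round(1).tolist())
show('rail far',[(190,209),(349,207)],.028); show('rail near',[(192,344),(349,343)],.028)
show('blk front top',[(203,113),(331,110)],.048); show('blk back top',[(202,225),(331,223)],.048)
show('fin',[(246,111),(281,110),(246,205),(283,203)],.074)
show('post L/R edges far near',[(190,80),(190,132),(342,79)],.045)
show('rubber front',[(220,240),(321,240)],.045)
cv2.imwrite('pics/w14d.png',cv2.resize(im[45:130,245:375],None,fx=6,fy=6,interpolation=cv2.INTER_CUBIC))
c,im=load('wrist','w8')
cv2.imwrite('pics/w7d.png',cv2.resize(im[130:220,250:390],None,fx=5.5,fy=5.5,interpolation=cv2.INTER_CUBIC))
E
```

```text
rail far [[-37.6, -92.8], [19.2, -93.3]]
rail near [[-37.4, -43.5], [19.7, -43.8]]
blk front top [[-30.8, -124.5], [11.8, -125.3]]
blk back top [[-31.1, -86.0], [12.0, -86.5]]
fin [[-14.9, -120.1], [-4.3, -120.3], [-14.8, -90.8], [-3.7, -91.3]]
post L/R edges far near [[-35.6, -137.1], [-35.5, -118.5], [15.7, -136.9]]
rubber front [[-25.3, -80.9], [8.7, -80.8]]
```

View pics/w14d.png

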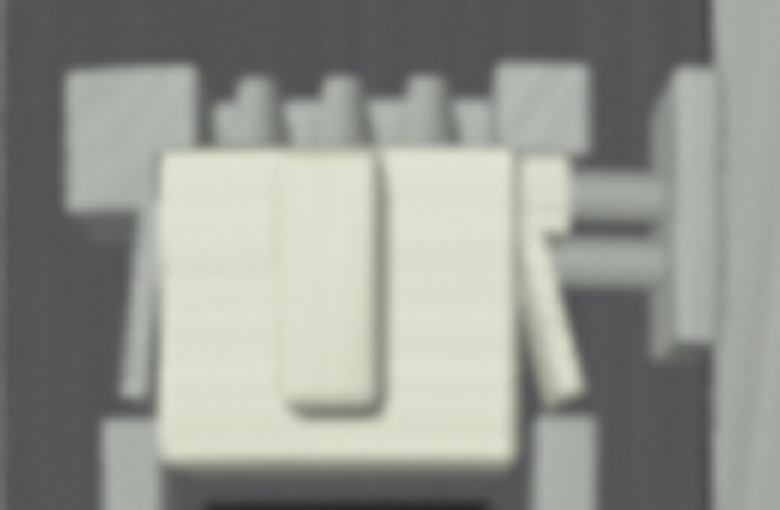

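View pics/w7d.png

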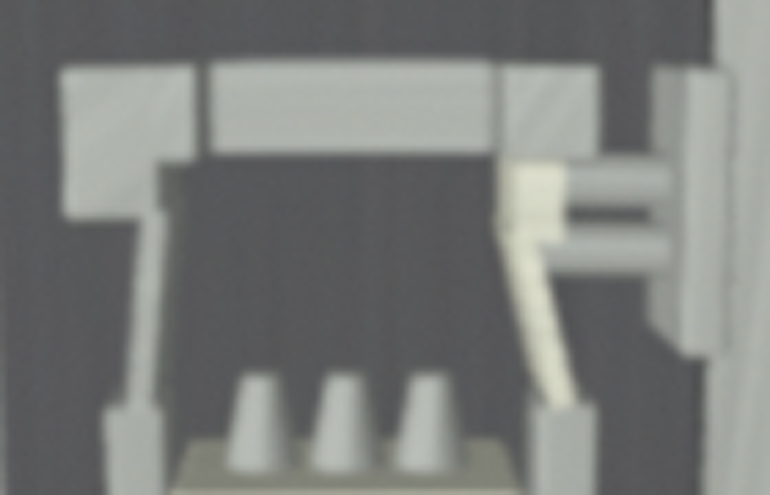

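```bash
python3 - <<'E'
from h import *
d=lambda p:np.array(p,float)/5.5+[250,130]-0.3
c,_=load('wrist','w8')
a=plane(c,[d(p) for p in ((180,160),(580,158))],.045); r=plane(c,[d(p) for p in ((118,405),(580,403))],.028)
ax=np.array([-.108,.994]); print('stop rel rail end',(a[:,:2].mean(0)-r[:,:2].mean(0))@ax*1000+45, (r[:,:2].mean(0))@ax*1000)
e=lambda p:np.array(p,float)/6+[245,45]-0.3
c,_=load('wrist','w14')
a=plane(c,[e(p) for p in ((575,153),)],.045);b=plane(c,[e(p) for p in ((162,151),(515,148))],.048); r=plane(c,[e(p) for p in ((130,416),(565,415))],.028)
print(a[:,:2].mean(0)@ax*1000,b[:,:2].mean(0)@ax*1000,r[:,:2].mean(0)@ax*1000)
T,_=load('top','t12') if False else (cam('top'),0)
E
```

```text
stop rel rail end 78.14372629336813 28.43941596118184
60.69532983925023 60.58043288454507 28.408271692803986
```

Block front and stop face coincide (60.6 vs 60.7 mm along the axis), so it is home. Now the release paddle at about (0.4695,-0.0637). I'll turn the gripper 90° so its long body stays clear of the trigger.

Emit:
carry_out:
  motion:
    - [0,0,0,-38,17,0,0]
    - [0,0,0,-38,17,0,0]
    - [0,0,0,-38,17,0,0]
    - [0,0,8.5,0,0,0,0]
    - [0,0,8.5,0,0,0,0]
    - [0,0,8.5,0,0,0,0]
    - [0,0,8.5,0,0,0,0]
    - [0,0,8.5,0,0,0,0]

```text
time_s: 23.45
tool_pos: [0.4702, -0.0675, 0.1822]
ee_rot: [[0.8, -0.6, -0.001], [-0.6, -0.8, 0.0], [-0.001, 0.0, -1.0]]
contact_force: [-0.1, 0.5, 0.2]
opening: 0.0004
```

Emit:
carry_out:
  motion:
    - [0,0,8.5,0,0,0,0]
    - [0,0,8.5,0,0,0,0]
    - [0,0,8.5,0,0,0,0]
    - [0,0,8.5,0,0,0,0]
    - [0,0,8.5,0,0,0,0]
    - [0,0,0,0,0,0,0]
    - [0,0,0,0,0,0,0]
    - [0,0,0,0,0,0,0]

```text
time_s: 24.25
tool_pos: [0.4705, -0.0663, 0.1824]
ee_rot: [[0.196, -0.981, -0.001], [-0.981, -0.196, 0.0], [-0.0, 0.0, -1.0]]
contact_force: [-0.2, -0.8, -0.1]
opening: 0.0006
```

```bash
python3 - <<'E'
from h import *
o=ctrl.get_obs(); print(o['time_s'],o['tool_pos'],o['contact_force'],o['joint_pos'],o['ee_rot'])
c,im=snap('wrist','w15')
print(totool(np.array([.4695,-.0637,.07])-o['tool_pos']), proj(c,[.4695,-.0637,.042]))
E
```

```text
24.25 [ 0.4705 -0.0663  0.1824] [-0.2363 -0.7688 -0.0703] [ 42.1657  18.5075 -43.4118 116.1832  16.2054  51.3191 -88.7481] [[ 0.1957 -0.9807 -0.0005]
 [-0.9807 -0.1957  0.0003]
 [-0.0004  0.0005 -1.    ]]
[ -2.7096   0.4768 112.404 ] [[309.3592 232.6543]]
```

View pics/w15.png

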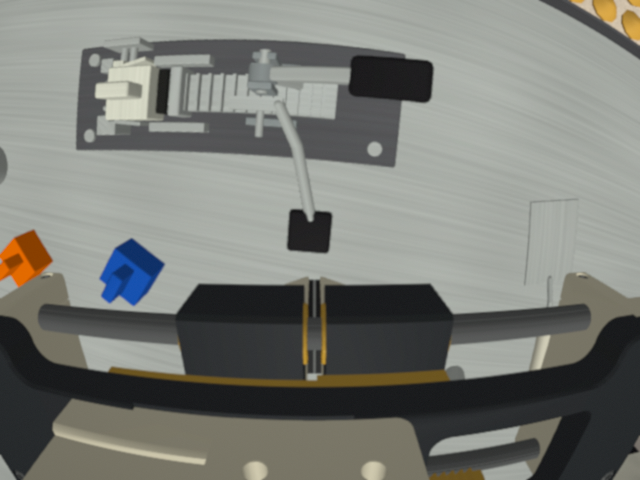

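The paddle appears at (310,231), with prediction (309,233). Going down.

Emit:
carry_out:
  motion:
    - [0,0,0,-2.5,0.5,40,0]
    - [0,0,0,0,0,40,0]
    - [0,0,0,0,0,34,0]
    - [0,0,0,0,0,0,0]

```text
time_s: 24.7
tool_pos: [0.4661, -0.0631, 0.065]
ee_rot: [[0.195, -0.981, -0.008], [-0.981, -0.195, 0.002], [-0.004, 0.008, -1.0]]
contact_force: [-0.2, -0.3, 0.3]
opening: 0.0
```

Emit:
carry_out:
  motion:
    - [0,0,0,0,0,4,0]
    - [0,0,0,0,0,4,0]
    - [0,0,0,0,0,4,0]
    - [0,0,0,0,0,0,0]

```text
time_s: 25.1
tool_pos: [0.471, -0.0639, 0.0576]
ee_rot: [[0.193, -0.981, 0.003], [-0.981, -0.193, -0.001], [0.001, -0.002, -1.0]]
contact_force: [0.6, -0.9, 1.3]
opening: 0.0002
```

Emit:
carry_out:
  motion:
    - [0,0,0,0,0,4,0]
    - [0,0,0,0,0,4,0]
    - [0,0,0,0,0,3,0]
    - [0,0,0,0,0,0,0]

```text
time_s: 25.5
tool_pos: [0.47, -0.0635, 0.0454]
ee_rot: [[0.194, -0.981, 0.0], [-0.981, -0.194, 0.0], [-0.0, -0.0, -1.0]]
contact_force: [1.3, -0.9, 2.4]
opening: 0.0005
```

Emit:
carry_out:
  motion:
    - [0,0,0,0,0,1.5,0]
    - [0,0,0,0,0,0,0]

```text
time_s: 25.7
tool_pos: [0.47, -0.0634, 0.0442]
ee_rot: [[0.194, -0.981, 0.0], [-0.981, -0.194, 0.0], [0.0, -0.0, -1.0]]
contact_force: [0.2, -1.5, 3.9]
opening: 0.0003
```

Emit:
carry_out:
  motion:
    - [0,0,0,0,0,1.5,0]
    - [0,0,0,0,0,0,0]
    - [0,0,0,0,0,0,0]
    - [0,0,0,0,0,0,0]
    - [0,0,0,0,0,0,0]
    - [0,0,0,0,0,0,0]
    - [0,0,0,0,0,0,0]

```text
time_s: 26.4
tool_pos: [0.4701, -0.0635, 0.0434]
ee_rot: [[0.194, -0.981, 0.001], [-0.981, -0.194, -0.001], [0.001, -0.001, -1.0]]
contact_force: [-1.1, -1.1, 11.7]
opening: 0.0004
```

```bash
python3 - <<'E'
from h import *
o=ctrl.get_obs(); print(o['time_s'],o['tool_pos'],o['contact_force'])
c,im=snap('wrist','w16')
E
```

```text
26.4 [ 0.4701 -0.0635  0.0434] [-1.0659 -1.0608 11.724 ]
```

View pics/w16.png

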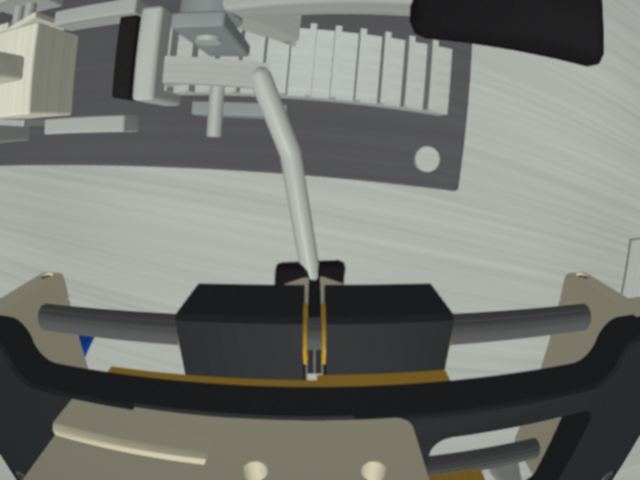

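The paddle is at its stop (11.7 N). The jaw rubber (127,60) has run back, leaving the block (35,70) in the carrier. Lifting off.

Emit:
carry_out:
  motion:
    - [0,0,0,0,0,-6,0]
    - [0,0,0,0,0,-10,0]
    - [0,0,0,0,0,-40,0]
    - [0,0,0,0,0,-45,0]
    - [0,0,0,0,-30,-40,0]
    - [0,0,0,0,0,0,0]
    - [0,0,0,0,0,0,0]
    - [0,0,0,0,0,0,0]

```text
time_s: 27.25
tool_pos: [0.4972, -0.0578, 0.1824]
ee_rot: [[0.194, -0.981, -0.003], [-0.981, -0.194, 0.0], [-0.001, 0.003, -1.0]]
contact_force: [-0.7, -0.4, -0.2]
opening: 0.0004
```

```bash
python3 - <<'E'
from h import *
o=ctrl.get_obs(); print(o['time_s'],o['tool_pos'],o['contact_force'])
c,im=snap('wrist','w17')
cv2.imwrite('pics/w17c.png',cv2.resize(im[80:290,60:460],None,fx=2,fy=2,interpolation=cv2.INTER_CUBIC))
snap('top','t17')
w=lambda x,y,z:np.r_[np.array([.5634,.044])+(x*np.array([-.108,.994])+y*np.array([-.994,-.108]))/1000,z/1000]
for n,q in (('jaw face back (top z45)',(-6,0,45)),('stop top L',(78,22,48)),('stop R',(78,-22,48)),('rail end',(45,28,28)),('trig',(-135,-9,108)),('rel',(-97,105,42))):
    print(n,(proj(c,w(*q))[0]-[60,80])*2)
E
```

```text
27.25 [ 0.4972 -0.0578  0.1824] [-0.6675 -0.3712 -0.2092]
jaw face back (top z45) [292.274   91.4906]
stop top L [ 98.0987 144.1037]
stop R [102.4315  37.4246]
rail end [186.9827 156.5139]
trig [671.0927  87.4987]
rel [507.1797 371.2405]
```

View pics/w17c.png

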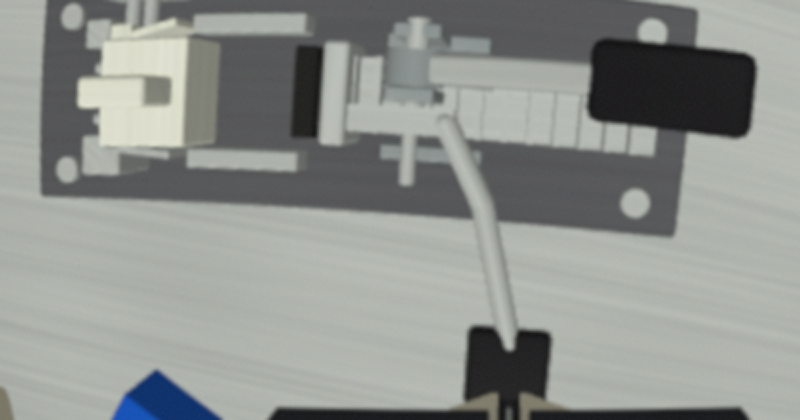

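View pics/t17.png

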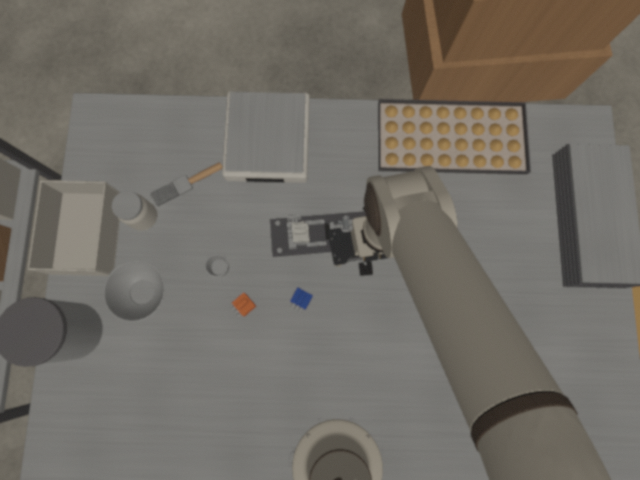

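The jaw face is at its rest position (crop x 294, predicted 292). The block front is at the stop (corners (100,144) and (104,38), predicted (98,144) and (102,37)). Trigger (672,88) and paddle (508,370) are at their rest places. The bench items are where they were, and the arm is clear (0.2 N). Handing in.

```bash
python3 - <<'E'
from plant import ctrl
print(ctrl.sign_off())
E
```

```text
the job is handed in; nothing more can be done
None
```

I set the aluminium block down in the clamp channel (centre at clamp x ≈ 18 mm, within about 0.4 mm of the middle), let go of it, and handed the job in at about 27 s of the 67 s. Four full trigger strokes moved the jaw up. On the fifth, the trigger went hard mid-stroke at 17 N, which I work out to be about 23 N on the block, and I eased off there. I then held the release paddle down at its stop for about 0.7 s and backed the arm away.

- **Block:** after pressing, its nozzle face and the carrier's stop face lined up to about 0.1 mm in the wrist view, where one pixel is about 1 mm. After the release it was still in the same place.
- **Jaw:** its face was within about 1 mm of where it sits when fully back.
- **Trigger and paddle:** both were at their rest positions in the last wrist view.
- **Other things:** the items visible in the last top view had not visibly moved. The arm hid the scraper and the spare nozzle there, so I did not check them at the end, but the arm worked well away from both. The arm itself was touching nothing.
- **Disagreement:** the first scene-camera fix of the clamp was about 5 mm off the wrist and top views. I used the close wrist view instead. No check failed.

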